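# Fit the idler roller and hold back the label tensioner

## Task

Get the label tensioner ready for threading: take the tall flanged idler roller out of the parts tray and set it over the bare upright post on the tensioner's base plate, flange down and fully home, and let go of it. Then push the sprung tensioner arm back against its spring until it has gone past the ratchet click (the pawl slider is pushed out by the tooth and drops in again behind it), and finish with the gripper still holding the arm there: it springs back if released. Leave the stopper, the collar and the bottle where they are.

Things in the scene. Friction and masses are not known exactly. Their poses are not given: they have to be found in the camera images.
- unit: label tensioner, a grey-painted metal base plate fixed to the bench, 200 (x) x 270 (y) x 12 mm thick; origin at the centre of its underside, z up. It carries the post, the tensioner arm on its pivot, and a pawl slider in a small dark steel guide block (top 44 mm above the bench, 36 x 40 mm, centred at x = 45, y = -110 mm).
- post (a point): foot of the fixed steel idler post, on the plate's top face (12 mm above the bench) at x = -60, y = -55 mm of the unit. The post is 12 mm in diameter and 62 mm tall, its last 12 mm a cone down to 4 mm. The nearest other part stands 60 mm from it.
- pivot (a point): tensioner arm's pivot axis (vertical), on the plate's top face (12 mm above the bench) at x = 45, y = -20 mm of the unit. The steel hub round it has a radius of 41 mm (a tooth on it reaches 50 mm) and lies 22 to 34 mm above the bench; a boss of 17 mm radius and the pivot pin rise to 57 mm.
- dancer (a point): centre of the top of the dancer roller, the fixed white upright round post at the end of the tensioner arm: 22 mm in diameter, from 34 mm to 87 mm above the bench (this point), 120 mm from the pivot axis. The arm itself is a flat steel bar 22 mm wide, 24 to 34 mm above the bench. Push the dancer roller sideways, or pinch it from above.
- tensioner (a joint): arm angle in rad: 0 at rest, growing as it is pushed back, clockwise from above (dancer roller towards the unit's +x). At 0 the arm points 120 degrees anticlockwise of the unit's x. The spring takes about 4 N at the dancer at 0, 9 N at 0.75, plus some 3 N at 0.2 to 0.4 while the tooth lifts the pawl; tooth clear from 0.58, hard stop at 0.85. Springs back to 0 when released.
- pawl (a joint): pawl slider travel in m, 0 when in, about 0.004 when the tooth is under it; it drops back to 0 once the tooth has passed.
- idler: loose white plastic idler roller standing upright in a tray compartment: 55 mm tall, barrel 40 mm in diameter, with a flange 52 mm in diameter and 5 mm thick at its foot, bored through 18 mm; about 60 g; origin at the centre of its underside, z along its axis. Fully home, its underside rests on the base plate.
- tray: wooden parts tray fixed to the bench, 90 (x) x 232 (y) x 22 mm high, inner floor 6 mm up, three compartments side by side along its y, centres 75 mm apart; origin at the centre of its underside.
- stopper: loose wooden bottle stopper standing in a tray compartment on its head: head 30 mm in diameter and 18 mm tall, tapering shank up to 42 mm; origin under its foot. Leave it alone.
- collar: loose white plastic collar lying in a tray compartment, 44 mm outside, 28 mm bore, 18 mm tall; origin under its foot. Leave it alone.
- bottle: filled clear glass bottle with a paper label, 68 mm in diameter, 230 mm tall, standing on the bench beyond the tray; origin under its foot. Leave it alone.
Not all that is in view belongs to the job. What is meant by the idler is not blue or orange, and is the smaller of those in its own colour.

How it is judged (in metres and radians):
On the way, in this order (a step that is already met when the one before it is completed fails the run):
1. the idler roller stands fully home on the post, released, with the tensioner arm still forward (z of idler in the frame of post below 0.004 m and horizontal distance between idler and post below 0.006 m and angle between idler's own z axis and vertical below 0.1 rad and contact force between the fingers and idler below 0.1 N and value of joint tensioner below 0.2 rad), for 0.2 s.
2. the tensioner arm is pushed back with the tooth under the pawl (value of joint pawl above 0.0025 m).
3. the arm is past the click: the pawl has dropped in behind the tooth (value of joint tensioner above 0.56 rad and value of joint pawl below 0.0015 m), for 0.2 s.
At the end, for the whole second after the job is handed in: The fingers hold the arm (over 1.5 N) still beyond 0.56 rad, the pawl dropped in behind the tooth (under 1.5 mm out); the idler roller stands released on the post, underside within 4 mm of the plate and 6 mm of the post axis, tilted under 0.1 rad, not touching the arm (all of step 3 and contact force between the fingers and tensioner above 1.5 N and velocity of joint tensioner between -0.1 and 0.1 rad/s and contact force between idler and tensioner below 0.1 N and z of idler in the frame of post below 0.004 m and horizontal distance between idler and post below 0.006 m and angle between idler's own z axis and vertical below 0.1 rad and contact force between the fingers and idler below 0.1 N and linear speed of idler below 0.02 m/s); the arm keeps its last pose, push and grip.
It fails at once if the stopper, collar or bottle is moved more than 30 mm or the bottle is tipped (distance of any of stopper, collar, bottle from where it was at the start of the episode above 0.03 m or angle between bottle's own z axis and vertical above 0.3 rad).
It also fails if it takes over 58 s, if anything falls off the work surface, if the arm or the gripper's body presses on something with over 40 N, if the wrist force passes 120 N, or if a joint passes its speed limit or range.

## Robot

A 7-joint arm with a two-finger parallel gripper is mounted at the origin on the work surface. World frame = base frame: x ahead of the robot, y to its left, z up, the work surface at z = 0. Lengths are in mm, angles in rad, forces in N, time in s.
With the tool pointing down it reaches from about 400 to 900 mm from the base axis. Payload 5.6 kg.
Tool frame: the origin (TCP) lies at the very end of the fingers, on their centre line; the grasp point (between the pads) lies 19 mm behind it (tcp_to_grasp is the z of the grasp point in the tool frame, in mm); z points along the fingers, x is the direction in which the jaws open and shut, and the axes are right-handed (so a half turn about z gives the same grasp; the last joint's range is limited). The gripper opens to 92 mm and grips with 3 to 60 N. Pads are 20 mm wide; open, the fingers measure 128 mm over their backs; the gripper's body (75 mm by 189 mm) begins 69 mm behind the grasp point.
Start: joints at [1.205, 0.468, -0.012, 1.603, 0.006, 1.071, -0.056], TCP at [206.153, -616.45, 190.592] pointing down, gripper open.
Joint ranges: [-2.53, 2.53], [-0.31, 2.02], [-1.57, 1.55], [0.28, 2.44], [-1.29, 4.43], [0.15, 1.84], [-2.92, 2.92]. Speed limits (rad/s): [2.57, 2.57, 3.14, 3.14, 3.14, 3.14, 3.14].

## Interface

Orientations are given as a rotation vector (axis times angle).
In Python, from rig import get_obs, capture, job_done, tcp_to_grasp gives the robot as it stands.
- The arm moves only by the tool carry_out, never from a script. Its argument "motion" is a list of rows, each an object of numbers: "hand": the opening, from 0 (shut) to 1 (fully open); "x", "y", "z": the shift along the tool's x, y, z in units of 25 mm (1.0 is 25 mm); "wx", "wy", "wz": the turn, a rotation vector about the tool's x, y, z in units of 6 degrees (1.0 is 6 degrees). A call has 1 to 5 rows; each row is the pose to reach, as a shift and turn from the pose commanded when the call began, along the tool's axes at that moment; what a row does not reach only later rows make up. A row lasts 1/10 s, in which the tool goes at most 50 mm and 8.59 degrees, less where a joint would pass 70% of its speed; a pose out of reach is approached as far as the arm can. A call with a gripper value outside its range is refused whole. The fingers move at their own pace and stop on an object; the grip force is fixed at half the most. Time passes only in rows, so rows that repeat a pose let the fingers close. It gives the time, the measured TCP pose, the force and the opening at its end, in the units of the state.
- get_obs(): the state, without advancing time (a new reading comes with each control period).
- capture(name): name is "side" or "top" or "wrist"; returns a dict with "color" (384x512x3 uint8, red, green, blue), "K" (3x3 intrinsics, pixels), "k1" (the pictures are not rectified: a ray, as slopes to the right and down, at radius r is drawn at 1 + k1 r^2 times it, then the intrinsics apply), "cam_to_world" (4x4, takes a point from camera to world coordinates). Camera axes: x right, y down, z forward; pixel columns grow to the right and rows downward; lengths in mm; the calibration is good to about 2 mm. A picture is of the moment at which its call begins. There is no depth.
- job_done(): hands the job in, once; it reports no verdict.
The state is a dict: "clock": time; "joints": joint angles; "joint_vel": joint speeds; "joint_torque": joint torques, N m; "tcp_pos": TCP position; "tool_rot": TCP orientation; "ft_force": force on the tool from outside, world axes, zero at the start; "moment": the same for the moment, N m; "finger_gap": finger opening in mm.
Only numpy, scipy, OpenCV 4.12 (cv2) and the standard library are available. Lean on these libraries where they do the work, as an engineer would, in place of code of your own. Each camera call takes 0.05 s, during which the arm holds its last target.

## Working session

There is one attempt and no reset: what is moved stays moved. The work goes in short steps, Python scripts to look and compute and a tool call to move; the robot and the scene stay as the last step left them, time stands still between calls to the robot, and variables do not carry over. Pictures are saved under pics/ and viewed, and the job is handed in when it is done.

Besides the shell and the picture viewer there is one more tool, called after ">>>" in YAML: its name, and indented under it one key for each argument. carry_out: Moves the arm, as the interface text tells. Its arguments: {"type":"object","properties":{"motion":{"type":"array","items":{"type":"object","properties":{"hand":{"type":"number"},"x":{"type":"number"},"y":{"type":"number"},"z":{"type":"number"},"wx":{"type":"number"},"wy":{"type":"number"},"wz":{"type":"number"}}}}},"required":["motion"]}

```bash
mkdir -p pics; ls
python3 - <<'E'
from rig import *
import cv2,pickle
o=get_obs();print(o, tcp_to_grasp)
for n in ["side","top","wrist"]:
    c=capture(n);pickle.dump(c,open(f"{n}0.pkl","wb"));cv2.imwrite(f"pics/{n}0.png",c["color"][:,:,::-1])
    print(n,c["K"],c["k1"],c["cam_to_world"].round(3) if hasattr(c["cam_to_world"],'round') else c["cam_to_world"])
E
```

```text
pics
{'clock': 0.0, 'joints': array([ 1.20502196,  0.4683622 , -0.0116155 ,  1.60359947,  0.00599631,
        1.07135751, -0.05629587]), 'joint_vel': array([ 0.00030196,  0.00014918,  0.00032909,  0.00200441,  0.00123855,
        0.00019001, -0.00064269]), 'joint_torque': array([ 4.82883461e-04, -5.20568776e+01, -1.17734107e-02, -2.43742472e+01,
       -5.64995455e-02,  1.72984897e-02,  1.65667880e-04]), 'tcp_pos': array([ 205.92959525, -615.88508175,  189.66007941]), 'tool_rot': array([-2.54875792e+00,  1.83515654e+00,  2.25308921e-03]), 'ft_force': array([-0.02945076,  0.69772985,  0.42363626]), 'moment': array([ 0.01943686,  0.0113869 , -0.06337715]), 'finger_gap': 92.00643825775363} -18.700000000000003
side [[444.79038025   0.         256.73200974]
 [  0.         444.79038025 187.50519898]
 [  0.           0.           1.        ]] -0.15740303725651245 [[-7.67000e-01 -3.07000e-01  5.63000e-01 -2.23670e+01]
 [-6.41000e-01  3.98000e-01 -6.56000e-01  7.42765e+02]
 [-2.30000e-02 -8.64000e-01 -5.03000e-01  6.38473e+02]
 [ 0.00000e+00  0.00000e+00  0.00000e+00  1.00000e+00]]
top [[451.15569801   0.         245.97893987]
 [  0.         451.15569801 196.27471093]
 [  0.           0.           1.        ]] -0.16310551963192563 [[-2.700000e-02 -9.830000e-01  1.820000e-01  3.545970e+02]
 [-1.000000e+00  2.700000e-02 -6.000000e-03  5.653500e+01]
 [ 1.000000e-03 -1.820000e-01 -9.830000e-01  1.262474e+03]
 [ 0.000000e+00  0.000000e+00  0.000000e+00  1.000000e+00]]
wrist [[291.25698022   0.         256.83925473]
 [  0.         291.25698022 189.43084012]
 [  0.           0.           1.        ]] -0.06014541825430236 [[ 3.17000e-01 -9.07000e-01 -2.78000e-01  2.84871e+02]
 [-9.48000e-01 -3.04000e-01 -9.20000e-02 -5.89270e+02]
 [-1.00000e-03  2.93000e-01 -9.56000e-01  3.83501e+02]
 [ 0.00000e+00  0.00000e+00  0.00000e+00  1.00000e+00]]
```

View pics/side0.png

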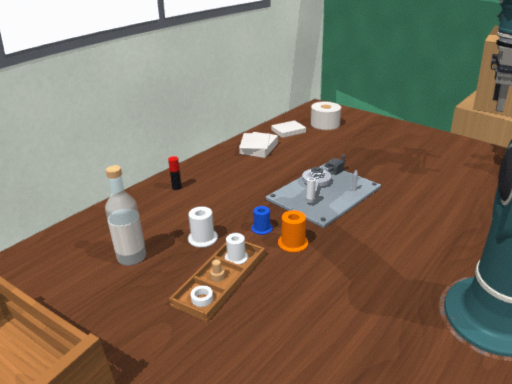

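View pics/top0.png

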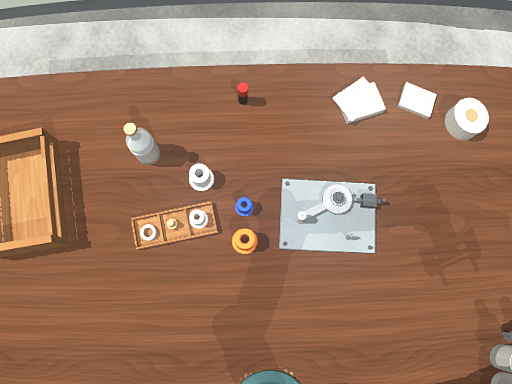

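View pics/wrist0.png

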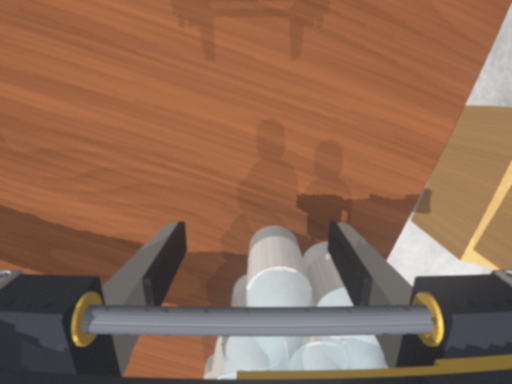

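Idler candidates (top pixels): white flanged roller in the tray (198,217), larger white flanged one on the bench (201,177), blue (244,207), orange (245,241), and collar (148,232). By the description it should be the tray one. I'll check this in close crops.

```bash
cat > h.py <<'E'
import numpy as np, cv2, pickle
def load(n): return pickle.load(open(n,"rb"))
def proj(c,P):
    P=np.atleast_2d(np.asarray(P,float)); M=np.linalg.inv(c["cam_to_world"])
    q=P@M[:3,:3].T+M[:3,3]
    s=q[:,:2]/q[:,2:]; s=s*(1+c["k1"]*(s**2).sum(1,keepdims=True))
    K=c["K"]; return s@np.diag([K[0,0],K[1,1]])+K[:2,2]
def ray(c,uv):
    K=c["K"]
    p=cv2.undistortPoints(np.array([[uv]],float),np.asarray(K,float),np.array([c["k1"],0,0,0,0.]))[0,0]
    T=c["cam_to_world"]; d=T[:3,:3]@np.array([p[0],p[1],1]); return T[:3,3],d/np.linalg.norm(d)
def onz(c,uv,z):
    o,d=ray(c,uv); return o+d*(z-o[2])/d[2]
def crop(c,x0,y0,w,h,k,f):
    im=c["color"][y0:y0+h,x0:x0+w,::-1]
    cv2.imwrite(f,cv2.resize(im,None,fx=k,fy=k,interpolation=cv2.INTER_CUBIC))
E
python3 - <<'E'
from h import *
t=load("top0.pkl");s=load("side0.pkl")
crop(t,125,160,130,100,6,"pics/c_tt.png");crop(t,272,172,120,90,6,"pics/c_tu.png")
crop(s,165,195,150,125,5,"pics/c_st.png");crop(s,260,145,130,85,6,"pics/c_su.png")
for uv in [(283,180),(376,183),(374,252),(280,248)]: print(onz(t,uv,12).round(1))
E
```

```text
[629.7 -57.1  12. ]
[ 614.2 -325.4   12. ]
[ 417.2 -304.8   12. ]
[437.4 -40.9  12. ]
```

View pics/c_tt.png

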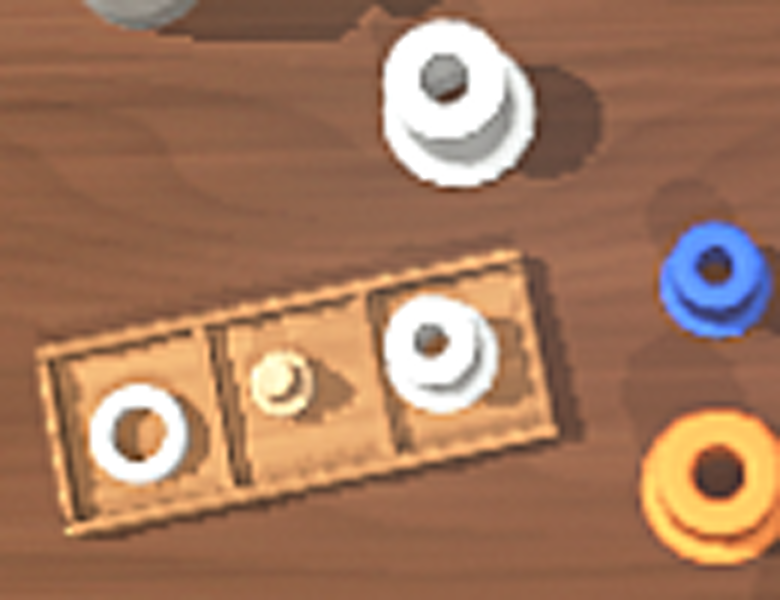

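View pics/c_tu.png

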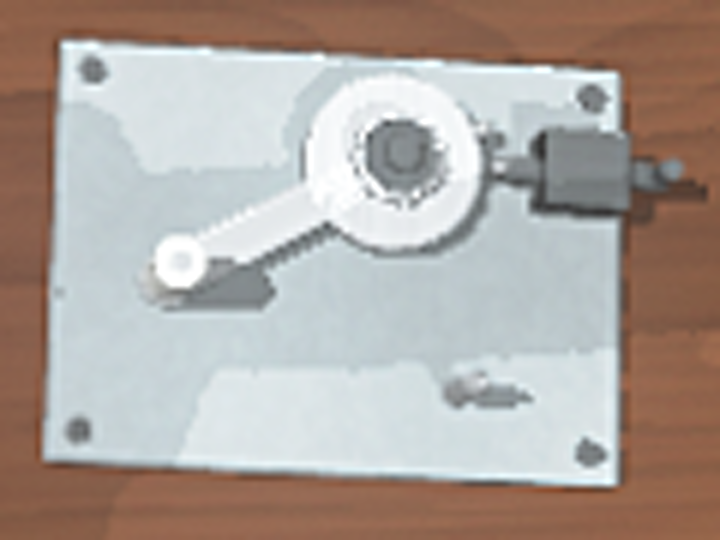

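View pics/c_st.png

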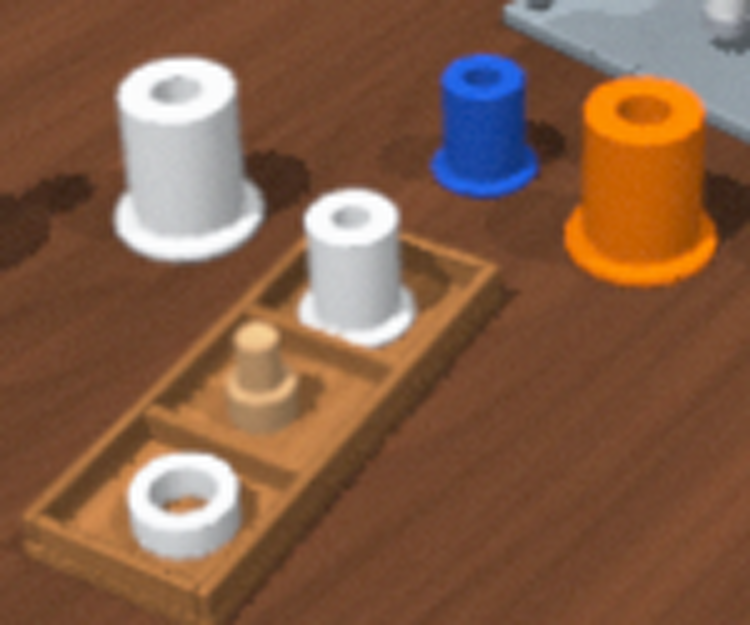

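View pics/c_su.png

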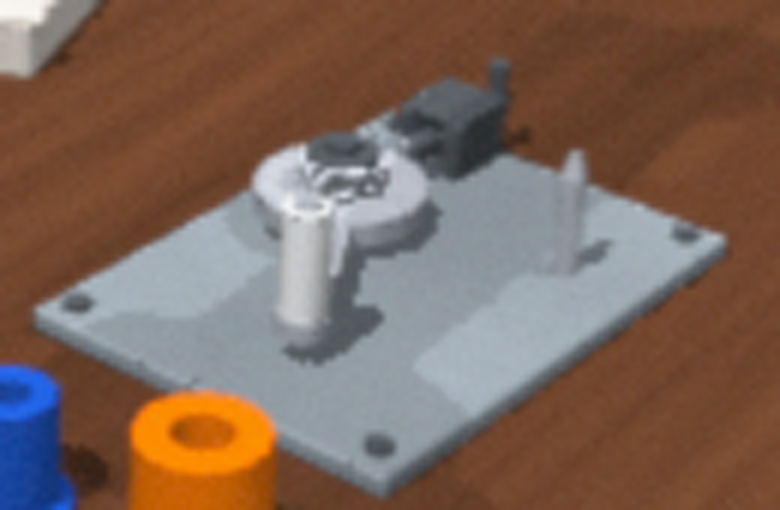

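```bash
cat > fit.py <<'E'
from h import *
from scipy.optimize import least_squares
t=load("top0.pkl");s=load("side0.pkl")
F=lambda uv,x0,y0,k:np.array([x0+(uv[0]+.5)/k-.5,y0+(uv[1]+.5)/k-.5])
tu=lambda u,v:(t,F((u,v),272,172,6));su=lambda u,v:(s,F((u,v),260,145,6))
tt=lambda u,v:(t,F((u,v),125,160,6));st=lambda u,v:(s,F((u,v),165,195,5))
def T(p,X): c,q=np.cos(p[2]),np.sin(p[2]); return np.array([p[0]+c*X[0]-q*X[1],p[1]+q*X[0]+c*X[1],X[2]])
def fit(obs,p0,name):
    def f(p): return np.concatenate([proj(c,T(p,X))[0]-uv for (c,uv),X in obs])
    for loss in ["soft_l1"]:
        r=least_squares(f,p0,x_scale=[1,1,.01],loss=loss,f_scale=.5)
    print(name,r.x.round(3));print(f(r.x).reshape(-1,2).round(2).tolist());return r.x
U=[(tu(60,40),(100,135,12)),(tu(620,72),(100,-135,12)),(tu(620,485),(-100,-135,12)),(tu(43,460),(-100,135,12)),
(su(35,313),(100,135,12)),(su(385,480),(-100,135,12)),(su(725,238),(-100,-135,12)),
(su(575,152),(-60,-55,74)),(su(564,272),(-60,-55,12)),(tu(479,379),(-60,-55,74)),
(tu(405,150),(45,-20,57))]
u=fit(U,[520,-180,0],"unit")
d=120*np.array([np.cos(2*np.pi/3),np.sin(2*np.pi/3)])
for n,X in [("post",(-60,-55,12)),("pivot",(45,-20,12)),("dancer",(45+d[0],-20+d[1],87))]: print(n,T(u,X).round(1), (proj(t,T(u,X))[0]-[272,172])*6, (proj(s,T(u,X))[0]-[260,145])*6)
tr=fit([(tt(38,352),(45,116,22)),(tt(518,252),(45,-116,22)),(tt(557,435),(-45,-116,22)),(tt(70,530),(-45,116,22)),(st(28,520),(45,116,22)),(st(495,267),(-45,-116,22)),(st(205,600),(-45,116,22))],[500,300,0],"tray")
for k in (-75,0,75): print(T(tr,(0,k,6)).round(1))
i=fit([(tt(431,341),(0,0,61)),(st(352,217),(0,0,61)),(tt(442,361),(0,0,10))],[500,220,0],"idler")
i=fit([(tt(282,381),(0,0,28)),(st(257,338),(0,0,48))],[500,220,0],"stopper")
E
python3 fit.py
```

```text
unit [ 5.24629e+02 -1.79833e+02 -7.80000e-02]
[[-0.08, 0.01], [0.01, -0.4], [-0.21, 0.56], [0.04, 0.48], [-1.02, -1.03], [-0.19, -0.42], [0.27, -0.61], [-0.16, -0.23], [-0.26, -0.47], [0.64, 0.63], [-0.61, 0.57]]
post [ 460.5 -230.    12. ] [449.65700052 393.16852238] [559.93980727 266.65774387]
pivot [ 567.9 -203.3   12. ] [379.69096537 168.07836175] [334.09007888 219.36351442]
dancer [516.2 -95.   87. ] [176.62424028 260.943265  ] [303.10521615 201.39093076]
tray [5.07036e+02 2.53626e+02 1.87000e-01]
[[-0.91, 0.06], [-0.13, -0.55], [-0.12, 0.34], [-0.72, 1.89], [-1.79, -0.91], [1.03, -1.13], [0.36, -0.65]]
[521.  179.9   6. ]
[507.  253.6   6. ]
[493.1 327.3   6. ]
idler [523.327 184.793   0.   ]
[[-0.11, 0.6], [-0.06, -0.29], [0.01, -0.25]]
stopper [511.398 257.644   0.   ]
[[-0.17, 0.49], [-0.13, -0.82]]
```

Run:
```python
from h import *
t=load("top0.pkl");s=load("side0.pkl")
crop(t,412,264,100,120,5,"pics/c_a.png");crop(s,432,0,80,120,5,"pics/c_b.png")
print(proj(t,[206,-616,190]),proj(s,[206,-616,190]))
for uv in [(201,178),(244,241),(244,207)]: print(onz(t,uv,40).round())
print(onz(t,(150,160),0))
```

```text
[[516.0518446  325.43765149]] [[495.10555062 111.92015328]]
[635. 173.  40.]
[457.  58.  40.]
[551.  56.  40.]
[702.72835726 325.87814063   0.        ]
```

View pics/c_a.png

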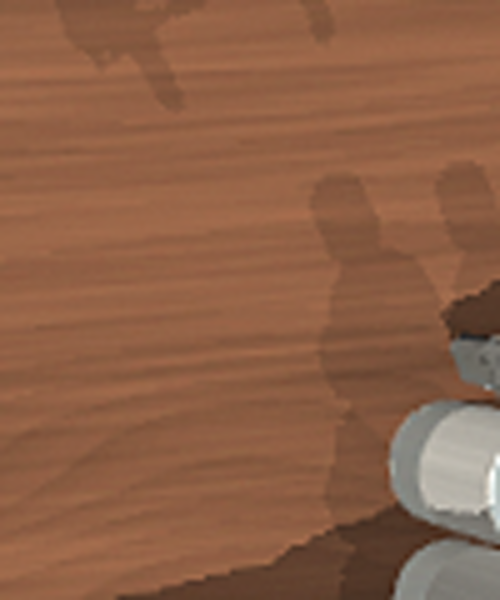

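View pics/c_b.png

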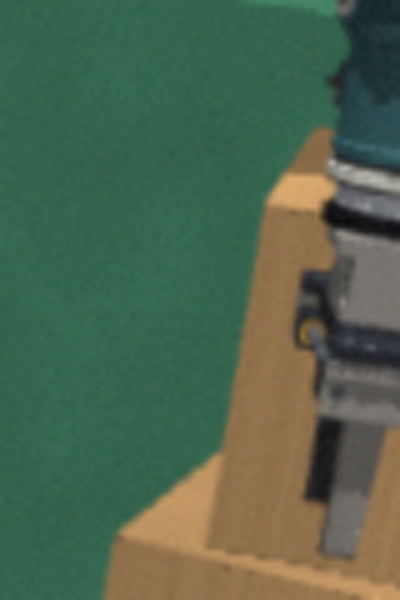

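```bash
cat >> h.py <<'E'
from scipy.spatial.transform import Rotation as R
def plan(o,xyz,yaw):
    """numbers for the move: target TCP, tool down, tool x at yaw (deg)"""
    Rc=R.from_rotvec(o["tool_rot"]).as_matrix()
    y=np.radians(yaw); X=np.array([np.cos(y),np.sin(y),0]);Z=np.array([0,0,-1.])
    Rt=np.column_stack([X,np.cross(Z,X),Z])
    d=Rc.T@(np.array(xyz)-o["tcp_pos"])/25
    w=np.degrees(R.from_matrix(Rc.T@Rt).as_rotvec())/6
    print("xyz",d.round(3),"w",w.round(3), "now",o["tcp_pos"].round(1),"yaw",np.degrees(np.arctan2(Rc[1,0],Rc[0,0])).round(2),"t",round(o["clock"],2),"F",o["ft_force"].round(1),"gap",round(o["finger_gap"],1))
def goto(x,y,z,yaw):
    from rig import get_obs
    plan(get_obs(),[x,y,z],yaw)
E
cat > g.sh <<'E'
python3 -c "from h import *; goto($1,$2,$3,$4)"
E
bash g.sh 206 -616 340 -71.6; bash g.sh 480 -350 340 -40
```

```text
xyz [-0.009  0.    -6.004] w [0.001 0.012 0.015] now [ 206.  -616.   189.9] yaw -71.51 t 0.15 F [ 0.7 -0.2  0.3] gap 91.6
xyz [ -6.623 -13.769  -5.997] w [-3.000e-03  1.200e-02 -5.251e+00] now [ 206.  -616.   189.9] yaw -71.51 t 0.15 F [ 0.7 -0.2  0.3] gap 91.6
```

>>> carry_out:
  motion:
    - {"z": -2}
    - {"z": -4}
    - {"z": -6}

```text
invalid input
```

```bash
bash g.sh 206 -616 340 -71.6; bash g.sh 500 -380 300 -38
```

```text
xyz [-0.009  0.    -6.004] w [0.001 0.012 0.015] now [ 206.  -616.   189.9] yaw -71.51 t 0.15 F [ 0.7 -0.2  0.3] gap 91.6
xyz [ -5.229 -14.147  -4.399] w [-3.000e-03  1.200e-02 -5.585e+00] now [ 206.  -616.   189.9] yaw -71.51 t 0.15 F [ 0.7 -0.2  0.3] gap 91.6
```

All fields are probably required.

>>> carry_out:
  motion:
    - {"hand": 1,"x": 0,"y": 0,"z": -2,"wx": 0,"wy": 0,"wz": 0}
    - {"hand": 1,"x": 0,"y": 0,"z": -4,"wx": 0,"wy": 0,"wz": 0}
    - {"hand": 1,"x": 0,"y": 0,"z": -6,"wx": 0,"wy": 0,"wz": 0}

```text
clock: 0.45
tcp_pos: [205.9, -615.9, 341.8]
tool_rot: [-2.549, 1.835, 0.002]
ft_force: [0.9, -1.0, 0.4]
finger_gap: 91.9
```

```bash
bash g.sh 206 -616 340 -71.6; bash g.sh 500 -380 300 -38
```

```text
xyz [ 0.003 -0.001  0.073] w [0.001 0.013 0.015] now [ 205.9 -615.9  341.8] yaw -71.51 t 0.45 F [ 0.9 -1.   0.4] gap 91.9
xyz [ -5.218 -14.148   1.678] w [-3.000e-03  1.300e-02 -5.585e+00] now [ 205.9 -615.9  341.8] yaw -71.51 t 0.45 F [ 0.9 -1.   0.4] gap 91.9
```

>>> carry_out:
  motion:
    - {"hand": 1,"x": -5.2,"y": -14.1,"z": 1.6,"wx": 0,"wy": 0,"wz": -5.6}
    - {"hand": 1,"x": -5.2,"y": -14.1,"z": 1.6,"wx": 0,"wy": 0,"wz": -5.6}
    - {"hand": 1,"x": -5.2,"y": -14.1,"z": 1.6,"wx": 0,"wy": 0,"wz": -5.6}
    - {"hand": 1,"x": -5.2,"y": -14.1,"z": 1.6,"wx": 0,"wy": 0,"wz": -5.6}
    - {"hand": 1,"x": -5.2,"y": -14.1,"z": 1.6,"wx": 0,"wy": 0,"wz": -5.6}

```text
clock: 0.95
tcp_pos: [401.2, -459.4, 313.8]
tool_rot: [-2.973, 1.016, 0.0]
ft_force: [1.3, 0.4, 0.4]
finger_gap: 91.8
```

```bash
bash g.sh 490 -230 260 -5
```

```text
xyz [-2.808 -9.428  2.154] w [-1.000e-03  1.000e-03 -5.458e+00] now [ 401.2 -459.4  313.8] yaw -37.75 t 0.95 F [1.3 0.4 0.4] gap 91.8
```

>>> carry_out:
  motion:
    - {"hand": 1,"x": -2.8,"y": -9.4,"z": 2.2,"wx": 0,"wy": 0,"wz": -5.5}
    - {"hand": 1,"x": -2.8,"y": -9.4,"z": 2.2,"wx": 0,"wy": 0,"wz": -5.5}
    - {"hand": 1,"x": -2.8,"y": -9.4,"z": 2.2,"wx": 0,"wy": 0,"wz": -5.5}
    - {"hand": 1,"x": -2.8,"y": -9.4,"z": 2.2,"wx": 0,"wy": 0,"wz": -5.5}
    - {"hand": 1,"x": -2.8,"y": -9.4,"z": 2.2,"wx": 0,"wy": 0,"wz": -5.5}

```text
clock: 1.45
tcp_pos: [488.9, -231.8, 258.9]
tool_rot: [3.139, -0.131, -0.0]
ft_force: [0.4, -0.9, -0.0]
finger_gap: 92.2
```

```bash
cat > snap.py <<'E'
import sys
from h import *
from rig import *
n=sys.argv[1]
c=capture("wrist");o=get_obs()
pickle.dump(c,open(n+".pkl","wb"))
im=cv2.resize(c["color"][:,:,::-1],None,fx=1.5,fy=1.5,interpolation=cv2.INTER_CUBIC)
cv2.imwrite(f"pics/{n}.png",im)
print(o["tcp_pos"].round(1),"F",o["ft_force"].round(1),round(o["finger_gap"],1))
E
python3 snap.py w1; bash g.sh 523 185 200 10
```

```text
[ 491.4 -221.6  257.5] F [ 1.3  7.  -0.9] 92.2
xyz [  0.06  -16.299   2.399] w [-5.800e-02  1.000e-03 -2.372e+00] now [ 491.4 -221.6  257.5] yaw -4.23 t 1.5 F [ 1.3  7.  -0.9] gap 92.2
```

View pics/w1.png

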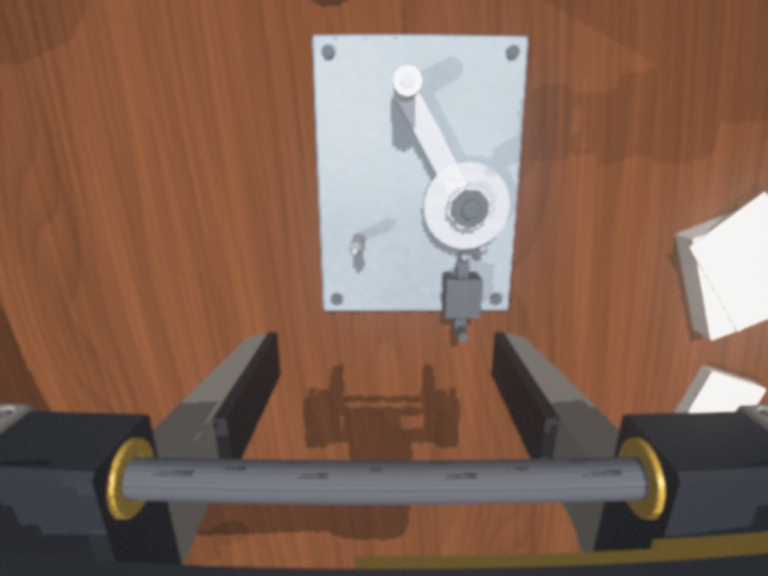

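The plate spans (313,36)–(527,310), with the dancer at (407,80), the post tip at about (358,240) and the pivot at (470,208). Fitting.

```bash
cat > fit2.py <<'E'
from fit import *
w=load("w1.pkl")
W=lambda u,v:(w,np.array([(u+.5)/1.5-.5,(v+.5)/1.5-.5]))
cn=[(W(527,36),(100,135,12)),(W(510,311),(100,-135,12)),(W(324,312),(-100,-135,12)),(W(313,37),(-100,135,12)),(W(407,79),(45+d[0],-20+d[1],87))]
x=fit(cn,u,"unit wrist"); 
for n,X in [("post",(-60,-55,12)),("pivot",(45,-20,12)),("dancer",(45+d[0],-20+d[1],87))]: print(n,T(x,X).round(1))
x=fit(U+cn,u,"unit all"); 
for n,X in [("post",(-60,-55,12)),("pivot",(45,-20,12)),("dancer",(45+d[0],-20+d[1],87))]: print(n,T(x,X).round(1))
crop(w,220,145,40,40,15,"pics/w1c.png")
print((proj(w,T(x,(-60,-55,74)))[0]-[220,145])*15,(proj(w,T(x,(-60,-55,12)))[0]-[220,145])*15)
E
python3 fit2.py | tail -14
```

```text
[[-0.11, 0.6], [-0.06, -0.29], [0.01, -0.25]]
stopper [511.398 257.644   0.   ]
[[-0.17, 0.49], [-0.13, -0.82]]
unit wrist [ 5.25853e+02 -1.82100e+02 -7.40000e-02]
[[0.94, -0.69], [-0.4, 0.03], [0.13, 0.51], [-1.6, -0.74], [0.18, 1.52]]
post [ 462.  -232.5   12. ]
pivot [ 569.3 -205.4   12. ]
dancer [517.1 -97.3  87. ]
unit all [ 5.25544e+02 -1.81174e+02 -7.60000e-02]
[[0.28, -0.2], [0.35, -0.85], [0.33, 0.09], [0.6, 0.27], [-0.94, -1.25], [-0.02, -0.79], [0.13, -0.97], [-0.23, -0.55], [-0.32, -0.81], [1.17, 0.22], [-0.19, 0.21], [0.86, -1.26], [-0.73, -0.39], [-0.27, -0.11], [-1.75, -1.58], [-0.02, 0.67]]
post [ 461.6 -231.5   12. ]
pivot [ 568.9 -204.5   12. ]
dancer [516.9 -96.4  87. ]
[244.56701739 338.85897844] [285.51799499 204.82873972]
```

View pics/w1c.png

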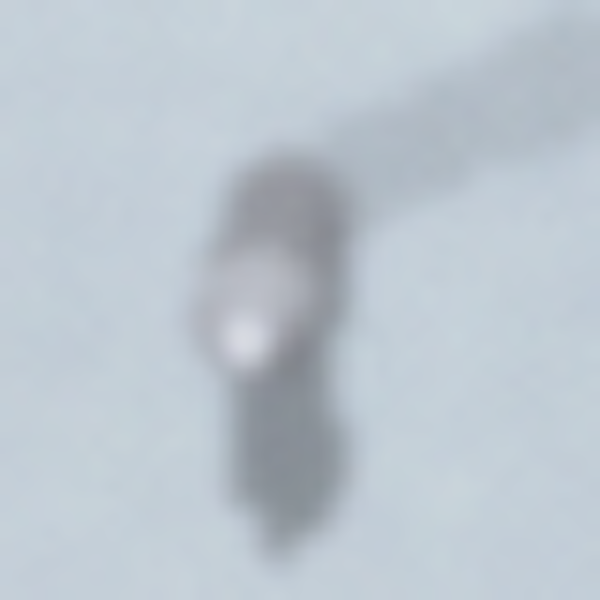

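```bash
bash g.sh 523 100 180 10
```

```text
xyz [  0.312 -12.904   3.179] w [-5.800e-02  1.000e-03 -2.372e+00] now [ 491.4 -221.6  257.5] yaw -4.23 t 1.5 F [ 1.3  7.  -0.9] gap 92.2
```

>>> carry_out:
  motion:
    - {"hand": 1,"x": 0.3,"y": -12.9,"z": 1,"wx": 0,"wy": 0,"wz": -2.4}
    - {"hand": 1,"x": 0.3,"y": -12.9,"z": 1,"wx": 0,"wy": 0,"wz": -2.4}
    - {"hand": 1,"x": 0.3,"y": -12.9,"z": 1,"wx": 0,"wy": 0,"wz": -2.4}
    - {"hand": 1,"x": 0.3,"y": -12.9,"z": 2,"wx": 0,"wy": 0,"wz": -2.4}
    - {"hand": 1,"x": 0.3,"y": -12.9,"z": 3,"wx": 0,"wy": 0,"wz": -2.4}

```text
clock: 2.0
tcp_pos: [516.1, 11.2, 218.3]
tool_rot: [3.13, 0.26, 0.005]
ft_force: [1.2, -0.2, 1.1]
finger_gap: 92.1
```

```bash
bash g.sh 523 125 180 10
```

```text
xyz [ 1.016 -4.448  1.53 ] w [ 0.009 -0.027 -0.086] now [516.1  11.2 218.3] yaw 9.48 t 2.0 F [ 1.2 -0.2  1.1] gap 92.1
```

>>> carry_out:
  motion:
    - {"hand": 1,"x": 0.8,"y": -4,"z": 1.4,"wx": 0,"wy": 0,"wz": 0}
    - {"hand": 1,"x": 0.8,"y": -4,"z": 1.4,"wx": 0,"wy": 0,"wz": 0}
    - {"hand": 1,"x": 0.8,"y": -4,"z": 1.4,"wx": 0,"wy": 0,"wz": 0}
    - {"hand": 1,"x": 0.8,"y": -4,"z": 1.4,"wx": 0,"wy": 0,"wz": 0}
    - {"hand": 1,"x": 0.8,"y": -4,"z": 1.4,"wx": 0,"wy": 0,"wz": 0}

```text
clock: 2.5
tcp_pos: [518.9, 109.6, 182.5]
tool_rot: [3.13, 0.257, -0.0]
ft_force: [0.4, 0.0, -0.3]
finger_gap: 91.7
```

```bash
python3 snap.py w2; bash g.sh 523 185 120 10
```

```text
[519.2 109.1 182.7] F [ 0.2  0.1 -0.3] 92.2
xyz [ 0.643 -2.974  2.506] w [ 0.011 -0.003 -0.112] now [519.2 109.1 182.7] yaw 9.33 t 2.55 F [ 0.2  0.1 -0.3] gap 92.2
```

View pics/w2.png

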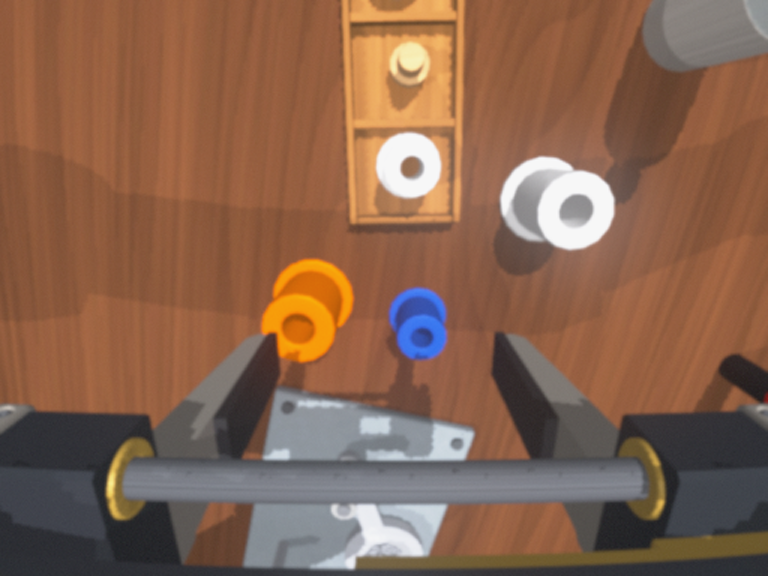

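The tray roller (bore at 412,167) is plainly smaller than the white one at (575,208), so it is the idler.

Run:
```python
from h import *
w=load("w2.pkl")
crop(w,240,80,66,60,10,"pics/w2c.png")
for uv in [(412,167),(411,168)]: print(onz(w,((uv[0]+.5)/1.5-.5,(uv[1]+.5)/1.5-.5),61).round(1))
print(onz(w,((409+.5)/1.5-.5,(63.5)/1.5-.5),48).round(1))
print(proj(w,[523,185,61])*1.5)
```

```text
[525.5 184.6  61. ]
[524.9 183.8  61. ]
[511.7 253.   48. ]
[[408.39972558 165.59198306]]
```

View pics/w2c.png

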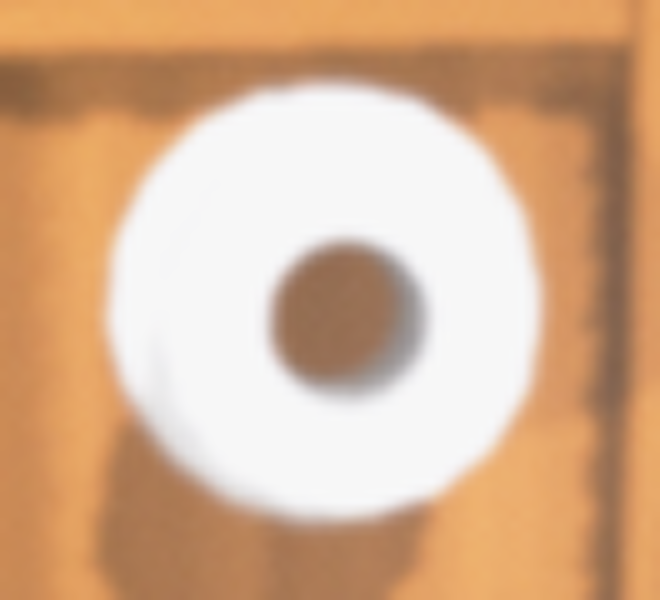

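```bash
bash g.sh 525 185 90 10
```

```text
xyz [ 0.721 -2.962  3.706] w [ 0.011 -0.003 -0.112] now [519.2 109.1 182.7] yaw 9.33 t 2.55 F [ 0.2  0.1 -0.3] gap 92.2
```

>>> carry_out:
  motion:
    - {"hand": 0.75,"x": 0.7,"y": -2.95,"z": 1,"wx": 0,"wy": 0,"wz": 0}
    - {"hand": 0.75,"x": 0.7,"y": -2.95,"z": 2,"wx": 0,"wy": 0,"wz": 0}
    - {"hand": 0.75,"x": 0.7,"y": -2.95,"z": 3.7,"wx": 0,"wy": 0,"wz": 0}
    - {"hand": 0.75,"x": 0.7,"y": -2.95,"z": 3.7,"wx": 0,"wy": 0,"wz": 0}
    - {"hand": 0.75,"x": 0.7,"y": -2.95,"z": 3.7,"wx": 0,"wy": 0,"wz": 0}

```text
clock: 3.05
tcp_pos: [524.3, 185.0, 90.5]
tool_rot: [3.13, 0.256, -0.001]
ft_force: [-0.3, -0.5, 0.3]
finger_gap: 68.7
```

```bash
python3 snap.py w3; bash g.sh 525 185 30 10
```

```text
[525.2 185.5  91.6] F [0.2 0.5 0.8] 68.7
xyz [-0.017  0.017  2.466] w [ 0.004 -0.019 -0.111] now [525.2 185.5  91.6] yaw 9.33 t 3.1 F [0.2 0.5 0.8] gap 68.7
```

View pics/w3.png

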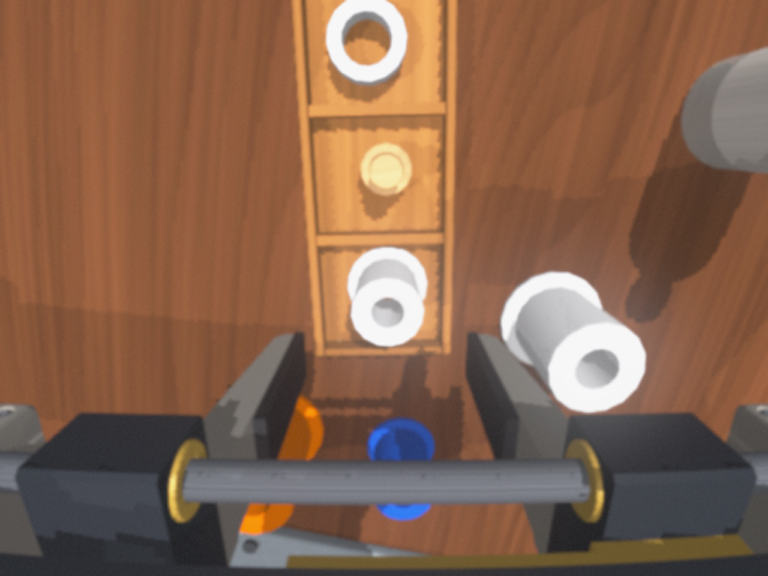

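Run:
```python
from h import *
w=load("w3.pkl")
print(onz(w,((387+.5)/1.5-.5,(312+.5)/1.5-.5),61).round(1), onz(w,((597+.5)/1.5-.5,(369+.5)/1.5-.5),80).round(1))
```

```text
[525.3 184.6  61. ] [639.  177.8  80. ]
```

>>> carry_out:
  motion:
    - {"hand": 0.75,"x": 0,"y": 0,"z": 1.2,"wx": 0,"wy": 0,"wz": 0}
    - {"hand": 0.75,"x": 0,"y": 0,"z": 2.4,"wx": 0,"wy": 0,"wz": 0}
    - {"hand": 0.75,"x": 0,"y": 0,"z": 2.4,"wx": 0,"wy": 0,"wz": 0}
    - {"hand": 0.75,"x": 0,"y": 0,"z": 2.4,"wx": 0,"wy": 0,"wz": 0}

```text
clock: 3.5
tcp_pos: [525.1, 186.6, 32.0]
tool_rot: [-3.131, -0.258, -0.004]
ft_force: [1.0, 0.9, 0.7]
finger_gap: 69.1
```

>>> carry_out:
  motion:
    - {"hand": 0,"x": 0,"y": 0,"z": 0,"wx": 0,"wy": 0,"wz": 0}
    - {"hand": 0,"x": 0,"y": 0,"z": 0,"wx": 0,"wy": 0,"wz": 0}
    - {"hand": 0,"x": 0,"y": 0,"z": 0,"wx": 0,"wy": 0,"wz": 0}
    - {"hand": 0,"x": 0,"y": 0,"z": 0,"wx": 0,"wy": 0,"wz": 0}
    - {"hand": 0,"x": 0,"y": 0,"z": 0,"wx": 0,"wy": 0,"wz": 0}

```text
clock: 4.0
tcp_pos: [524.3, 187.0, 30.6]
tool_rot: [-3.131, -0.26, -0.002]
ft_force: [0.6, 0.5, 3.8]
finger_gap: 38.3
```

>>> carry_out:
  motion:
    - {"hand": 0,"x": 0,"y": 0,"z": -1,"wx": 0,"wy": 0,"wz": 0}
    - {"hand": 0,"x": 0,"y": 0,"z": -2.5,"wx": 0,"wy": 0,"wz": 0}
    - {"hand": 0,"x": 0,"y": 0,"z": -4,"wx": 0,"wy": 0,"wz": 0}
    - {"hand": 0,"x": 0,"y": 0,"z": -5.5,"wx": 0,"wy": 0,"wz": 0}
    - {"hand": 0,"x": 0,"y": 0,"z": -5.5,"wx": 0,"wy": 0,"wz": 0}

```text
clock: 4.5
tcp_pos: [526.5, 188.5, 172.4]
tool_rot: [-3.129, -0.26, -0.014]
ft_force: [-0.4, -0.3, -0.8]
finger_gap: 38.0
```

```bash
python3 snap.py w4; bash g.sh 500 -100 170 -5
```

```text
[525.  187.5 169.7] F [-0.6 -0.3 -1.4] 38.5
xyz [-2.881 11.179 -0.03 ] w [-0.008 -0.043  2.415] now [525.  187.5 169.7] yaw 9.49 t 4.55 F [-0.6 -0.3 -1.4] gap 38.5
```

View pics/w4.png

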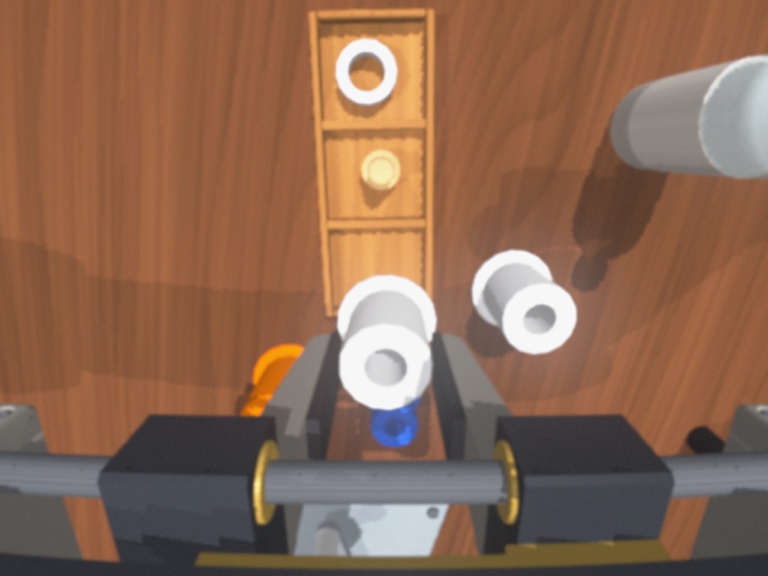

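```bash
cat > held.py <<'E'
import sys
from h import *
from rig import *
f,u,v=sys.argv[1],float(sys.argv[2]),float(sys.argv[3])
w=load(f)
os=[get_obs()["tcp_pos"] for _ in range(4)]; print(np.array(os).round(1).tolist())
o=get_obs();p=o["tcp_pos"]
q=onz(w,((u+.5)/1.5-.5,(v+.5)/1.5-.5),p[2]+30.4);print("bore top",q.round(1),"minus tcp",(q-p).round(1), "in tool", (R.from_rotvec(o["tool_rot"]).inv().apply(q-p)).round(1))
M=np.linalg.inv(w["cam_to_world"]);print("tcp in cam",(M[:3,:3]@p+M[:3,3]).round(1))
E
python3 held.py w4.pkl 385 368
python3 - <<'E'
from h import *
w=load("w4.pkl");crop(w,215,170,85,110,7,"pics/w4c.png")
M=np.linalg.inv(load("wrist0.pkl")["cam_to_world"]);print((M[:3,:3]@np.array([206,-616,190])+M[:3,3]).round(1))
M=np.linalg.inv(load("w2.pkl")["cam_to_world"]);print((M[:3,:3]@np.array([519.1,109.3,182.6])+M[:3,3]).round(1))
E
```

```text
[[525.0, 187.5, 169.7], [525.0, 187.5, 169.7], [525.0, 187.5, 169.7], [525.0, 187.5, 169.7]]
bore top [526.9 184.3 200.1] minus tcp [ 1.9 -3.2 30.4] in tool [  1.5   3.5 -30.4]
tcp in cam [ -1.8  23.2 212.6]
[  0.6  23.  209.4]
[ -0.   23.6 209.8]
```

View pics/w4c.png

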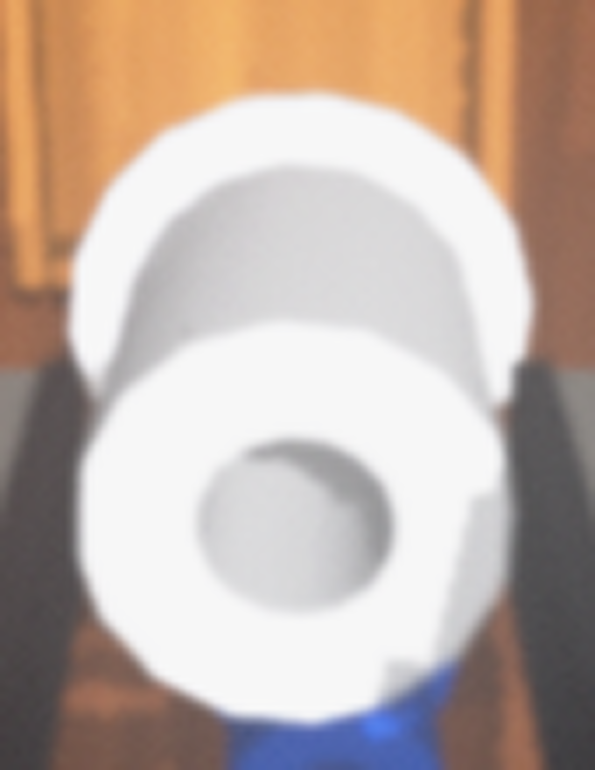

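```bash
cat > held2.py <<'E'
from h import *
w0=load("wrist0.pkl")
Rt=R.from_rotvec([-2.54875792,1.83515654,.00225]).as_matrix()
C=w0["cam_to_world"][:3,:3].T@Rt   # tool axes in cam
tcp=np.array([0.2,23.3,209.6])
print(C.round(3))
w=load("w4.pkl")
def tool(u,v,zt):
    p=cv2.undistortPoints(np.array([[[u,v]]],float),w["K"],np.array([w["k1"],0,0,0,0.]))[0,0]
    d=C.T@np.array([*p,1]); o=-C.T@tcp
    return (o+d*(zt-o[2])/d[2]).round(2)
F=lambda a,b:(215+(a+.5)/7-.5,170+(b+.5)/7-.5)
print("bore top",tool(*F(296,525),-30.4))
# flange extreme left/right at its top face
l=tool(*F(68,310),19.6);r=tool(*F(533,302),19.6);print("flange l/r",l,r,(l+r)/2)
print("flange far edge",tool(*F(305,92),19.6))
l=tool(*F(78,520),-30.4);r=tool(*F(515,520),-30.4);print("barrel top l/r",l,r,(l+r)/2, tool(*F(296,322),-30.4),tool(*F(305,722),-30.4))
E
python3 held2.py
```

```text
[[ 1.    -0.    -0.   ]
 [-0.     0.956 -0.293]
 [ 0.     0.293  0.956]]
bore top [ -0.2    2.28 -30.4 ]
flange l/r [-25.8    1.72  19.6 ] [26.42  0.77 19.6 ] [ 0.31   1.245 19.6  ]
flange far edge [  0.8  -23.71  19.6 ]
barrel top l/r [-19.61   1.81 -30.4 ] [ 19.31   1.81 -30.4 ] [ -0.15   1.81 -30.4 ] [ -0.2  -17.19 -30.4 ] [  0.63  22.57 -30.4 ]
```

```bash
bash g.sh 462 -295 175 -5
```

```text
xyz [-5.665 18.621 -0.244] w [-0.008 -0.043  2.415] now [525.  187.5 169.7] yaw 9.49 t 4.55 F [-0.6 -0.3 -1.4] gap 38.5
```

>>> carry_out:
  motion:
    - {"hand": 0,"x": -0.3,"y": 1.2,"z": -0.3,"wx": 0,"wy": 0,"wz": 0.5}
    - {"hand": 0,"x": -0.9,"y": 3,"z": -0.3,"wx": 0,"wy": 0,"wz": 1}
    - {"hand": 0,"x": -1.5,"y": 5,"z": -0.3,"wx": 0,"wy": 0,"wz": 1.5}
    - {"hand": 0,"x": -2.1,"y": 7,"z": -0.3,"wx": 0,"wy": 0,"wz": 2}
    - {"hand": 0,"x": -2.7,"y": 9,"z": -0.3,"wx": 0,"wy": 0,"wz": 2.4}

```text
clock: 5.05
tcp_pos: [493.2, -41.6, 173.4]
tool_rot: [-3.139, 0.137, 0.005]
ft_force: [0.9, -0.0, -0.8]
finger_gap: 38.0
```

```bash
bash g.sh 462 -295 175 -5
```

```text
xyz [-0.359 10.208 -0.064] w [ 0.001  0.028 -0.001] now [493.2 -41.6 173.4] yaw -5.0 t 5.05 F [ 0.9 -0.  -0.8] gap 38.0
```

>>> carry_out:
  motion:
    - {"hand": 0,"x": -0.1,"y": 2,"z": 0,"wx": 0,"wy": 0,"wz": 0}
    - {"hand": 0,"x": -0.2,"y": 4,"z": 0,"wx": 0,"wy": 0,"wz": 0}
    - {"hand": 0,"x": -0.3,"y": 6,"z": 0,"wx": 0,"wy": 0,"wz": 0}
    - {"hand": 0,"x": -0.4,"y": 8,"z": 0,"wx": 0,"wy": 0,"wz": 0}
    - {"hand": 0,"x": -0.4,"y": 10,"z": 0,"wx": 0,"wy": 0,"wz": 0}

```text
clock: 5.55
tcp_pos: [461.7, -289.1, 173.2]
tool_rot: [-3.137, 0.135, 0.005]
ft_force: [1.4, 0.1, -0.3]
finger_gap: 37.9
```

>>> carry_out:
  motion:
    - {"hand": 0,"x": 0,"y": 0,"z": 0,"wx": 0,"wy": 0,"wz": 0}
    - {"hand": 0,"x": 0,"y": 0,"z": 0,"wx": 0,"wy": 0,"wz": 0}
    - {"hand": 0,"x": 0,"y": 0,"z": 0,"wx": 0,"wy": 0,"wz": 0}

```text
clock: 5.85
tcp_pos: [463.4, -285.8, 173.8]
tool_rot: [-3.137, 0.132, 0.003]
ft_force: [-0.2, -0.3, -0.3]
finger_gap: 38.2
```

```bash
python3 snap.py w5; bash g.sh 461.7 -229.2 130 -5
```

```text
[ 463.7 -285.5  174.1] F [-0.2  0.3  0.1] 38.2
xyz [-0.264 -2.237  1.769] w [-0.013  0.013  0.041] now [ 463.7 -285.5  174.1] yaw -4.75 t 5.9 F [-0.2  0.3  0.1] gap 38.2
```

View pics/w5.png

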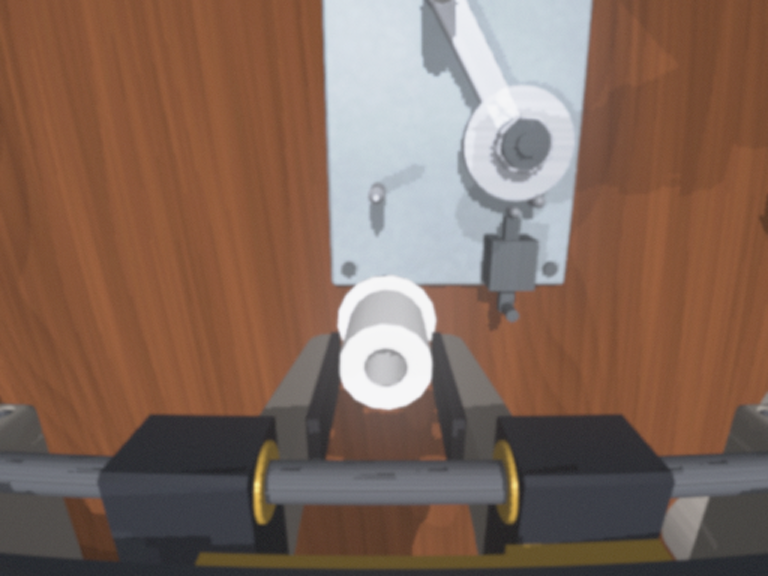

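Run:
```python
from h import *
w=load("w5.pkl");crop(w,235,110,36,50,14,"pics/w5c.png")
P=lambda u,v:(235+(u+.5)/14-.5,110+(v+.5)/14-.5)
for z in (74,12): print(((proj(w,[461.5,-231.5,z])[0]-[235,110])*14).round())
```

```text
[218. 306.]
[235. 233.]
```

View pics/w5c.png

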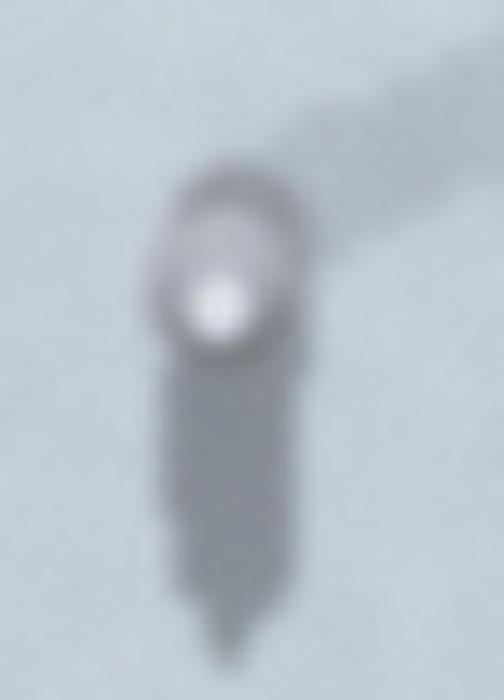

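Run:
```python
import held2
from held2 import *
import held2
w=load("w5.pkl"); held2.w=w
M=np.linalg.inv(w["cam_to_world"])
from rig import get_obs
print("tcp in cam",(M[:3,:3]@get_obs()["tcp_pos"]+M[:3,3]).round(1), get_obs()["tcp_pos"])
tip=tool(235+219.5/14-.5,110+306.5/14-.5,100.1);b=tool((386.5)/1.5-.5,368.5/1.5-.5,-30.4)
print(tip,b,"shift units",(tip-b)/25)
```

```text
[[ 1.    -0.    -0.   ]
 [-0.     0.956 -0.293]
 [ 0.     0.293  0.956]]
bore top [ -0.2    2.28 -30.4 ]
flange l/r [-25.8    1.72  19.6 ] [26.42  0.77 19.6 ] [ 0.31   1.245 19.6  ]
flange far edge [  0.8  -23.71  19.6 ]
barrel top l/r [-19.61   1.81 -30.4 ] [ 19.31   1.81 -30.4 ] [ -0.15   1.81 -30.4 ] [ -0.2  -17.19 -30.4 ] [  0.63  22.57 -30.4 ]
tcp in cam [  0.3  23.1 209.3] [ 463.70322095 -285.54614967  174.14786993]
[ -6.8 -54.2 100.1] [-1.00e-02  2.70e+00 -3.04e+01] shift units [-0.2716 -2.276   5.22  ]
```

>>> carry_out:
  motion:
    - {"hand": 0,"x": -0.27,"y": -1.1,"z": 0,"wx": 0,"wy": 0,"wz": 0}
    - {"hand": 0,"x": -0.27,"y": -2.26,"z": 0.5,"wx": 0,"wy": 0,"wz": 0}
    - {"hand": 0,"x": -0.27,"y": -2.26,"z": 1.6,"wx": 0,"wy": 0,"wz": 0}
    - {"hand": 0,"x": -0.27,"y": -2.26,"z": 2.5,"wx": 0,"wy": 0,"wz": 0}
    - {"hand": 0,"x": -0.27,"y": -2.26,"z": 2.5,"wx": 0,"wy": 0,"wz": 0}

```text
clock: 6.4
tcp_pos: [459.9, -228.0, 110.0]
tool_rot: [-3.136, 0.129, 0.008]
ft_force: [-0.3, -0.3, 0.0]
finger_gap: 38.2
```

>>> carry_out:
  motion:
    - {"hand": 0,"x": 0,"y": 0,"z": 0,"wx": 0,"wy": 0,"wz": 0}
    - {"hand": 0,"x": 0,"y": 0,"z": 0,"wx": 0,"wy": 0,"wz": 0}
    - {"hand": 0,"x": 0,"y": 0,"z": 0,"wx": 0,"wy": 0,"wz": 0}

```text
clock: 6.7
tcp_pos: [462.7, -231.0, 113.7]
tool_rot: [3.138, -0.134, 0.003]
ft_force: [-0.3, -0.6, -0.6]
finger_gap: 38.1
```

```bash
python3 snap.py w6; bash g.sh 461.7 -229.2 36.6 -5
python3 - <<'E'
from h import *
from rig import *
for n in ("side","top"):
    c=capture(n);pickle.dump(c,open(n+"6.pkl","wb"))
    q=proj(c,[461.5,-231.5,74])[0].astype(int);print(q)
    crop(c,q[0]-40,q[1]-40,80,80,7,f"pics/{n}6.png")
w=load("w6.pkl");crop(w,215,150,85,120,5,"pics/w6c.png");print((proj(w,[461.5,-231.5,74])-[215,150])*5)
E
```

```text
[ 462.5 -231.1  113.5] F [ 0.3  0.1 -1.3] 38.5
xyz [-0.042 -0.075  3.076] w [ 0.008 -0.016  0.014] now [ 462.5 -231.1  113.5] yaw -4.92 t 6.75 F [ 0.3  0.1 -1.3] gap 38.5
[355 169]
[352 234]
[[202.21626208 268.62636499]]
```

View pics/w6c.png

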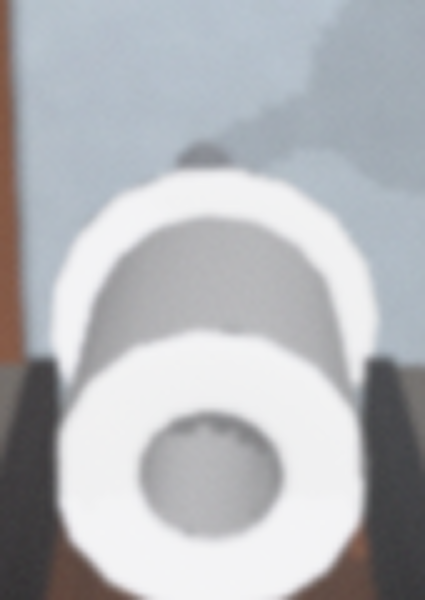

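View pics/side6.png

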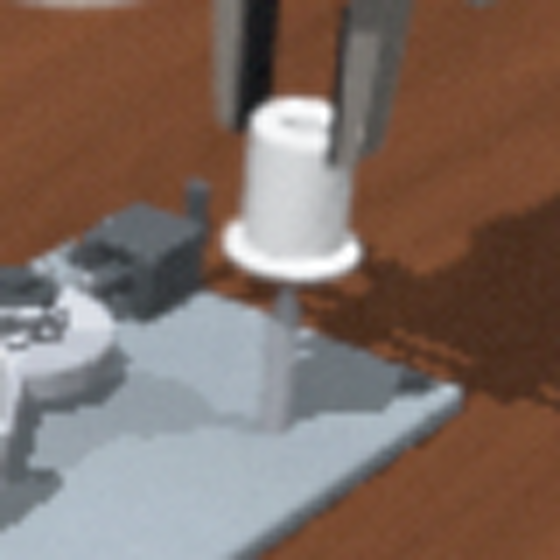

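```bash
python3 - <<'E' | tail -8
from held2 import *
import held2
w=load("w6.pkl");held2.w=w
P=lambda u,v:(215+(u+.5)/5-.5,150+(v+.5)/5-.5)
zt=113.5
print("bore world",onz(w,P(211.5,474),zt+30.4), "flange far",onz(w,P(207,167),zt-19.6),"foot far edge world",onz(w,P(204,141),12))
print("tool: bore",tool(*P(211.5,474),-30.4),"foot far edge",tool(*P(204,141),zt-12),"flange far",tool(*P(207,167),19.6))
s=load("side6.pkl")
Q=lambda u,v:(315+(u+.5)/7-.5,129+(v+.5)/7-.5)
print("side: foot/tip pred",(proj(s,[[461.5,-231.5,12],[461.5,-231.5,74]])-[315,129])*7)
for dy in (-229,-231,-233): print((proj(s,[[461.5,dy,zt+30.4],[461.5,dy,zt-24.6]])-[315,129])*7)
E
```

```text
side: foot/tip pred [[267.97028074 420.79432188]
 [281.49608874 282.63228902]]
[[293.80260893 120.62854314]
 [281.62408968 250.74605747]]
[[296.36464454 118.85877752]
 [284.15046662 248.85989556]]
[[298.92024425 117.09338952]
 [286.67067806 246.97821251]]
```

View pics/top6.png

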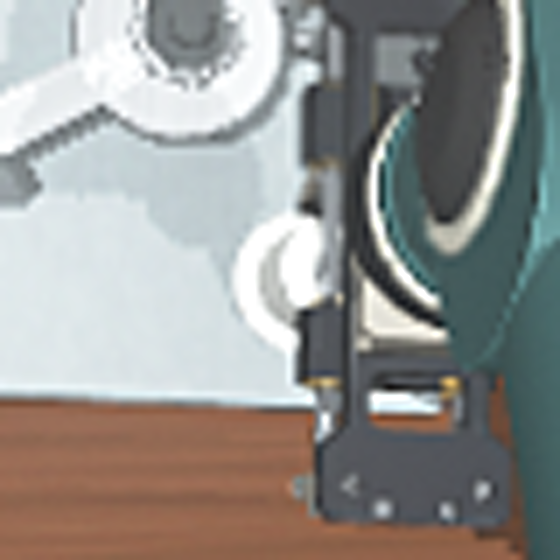

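```bash
python3 - <<'E' | grep -A1 world
from held2 import *
import held2
w=load("w6.pkl");held2.w=w
P=lambda u,v:(215+(u+.5)/5-.5,150+(v+.5)/5-.5)
zt=113.5
print("bore world",onz(w,P(211.5,474),zt+30.4).round(1), "flange far",onz(w,P(207,167),zt-19.6).round(1),"foot far edge world",onz(w,P(204,141),12).round(1))
print("tool: bore",tool(*P(211.5,474),-30.4),"foot far edge",tool(*P(204,141),zt-12),"flange far",tool(*P(207,167),19.6))
E
```

```text
bore world [ 462.4 -233.3  143.9] flange far [ 464.1 -207.7   93.9] foot far edge world [ 461.9 -225.1   12. ]
tool: bore [ -0.17   2.16 -30.4 ] foot far edge [ -1.67  -6.04 101.5 ] flange far [ -0.83 -23.48  19.6 ]
```

>>> carry_out:
  motion:
    - {"hand": 0,"x": -0.04,"y": -0.08,"z": 0,"wx": 0,"wy": 0,"wz": 0}
    - {"hand": 0,"x": -0.04,"y": -0.08,"z": 0.4,"wx": 0,"wy": 0,"wz": 0}
    - {"hand": 0,"x": -0.04,"y": -0.08,"z": 0.8,"wx": 0,"wy": 0,"wz": 0}
    - {"hand": 0,"x": -0.04,"y": -0.08,"z": 1.2,"wx": 0,"wy": 0,"wz": 0}
    - {"hand": 0,"x": -0.04,"y": -0.08,"z": 1.2,"wx": 0,"wy": 0,"wz": 0}

```text
clock: 7.35
tcp_pos: [459.6, -228.1, 80.4]
tool_rot: [-3.137, 0.134, 0.005]
ft_force: [-1.2, 0.8, -1.0]
finger_gap: 38.6
```

```bash
python3 snap.py w7;  bash g.sh 461.7 -229.2 36.6 -5
python3 - <<'E'
from h import *
from rig import *
for n in ("side",):
    c=capture(n);crop(c,315,129,80,80,7,f"pics/{n}7.png")
w=load("w7.pkl");crop(w,215,150,85,120,5,"pics/w7c.png")
E
```

```text
[ 460.2 -228.3   81.2] F [ 0.3 -0.  -0.9] 38.5
xyz [0.067 0.035 1.785] w [-0.01   0.022  0.016] now [ 460.2 -228.3   81.2] yaw -4.9 t 7.4 F [ 0.3 -0.  -0.9] gap 38.5
```

View pics/side7.png

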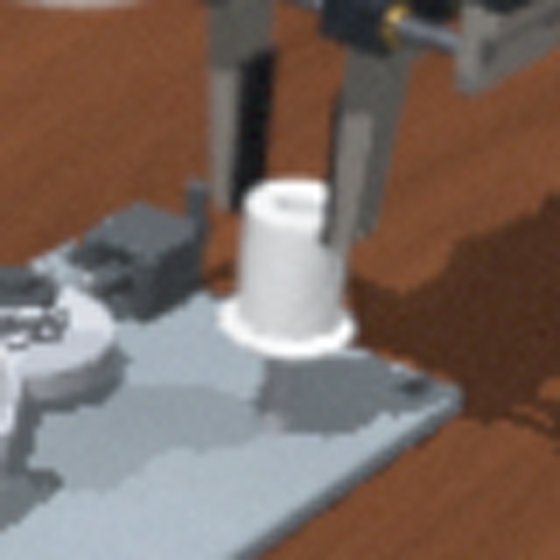

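View pics/w7c.png

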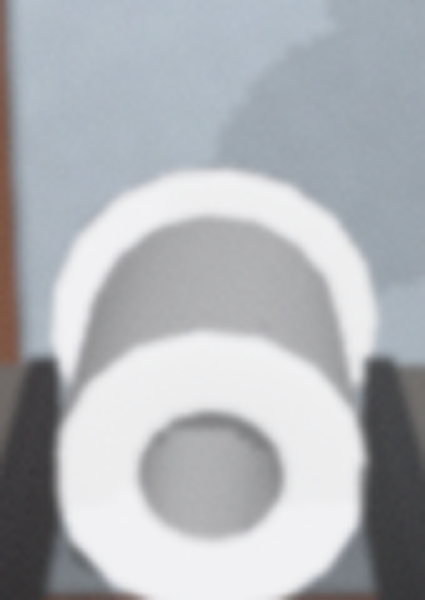

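>>> carry_out:
  motion:
    - {"hand": 0,"x": 0.02,"y": 0.02,"z": 0.4,"wx": 0,"wy": 0,"wz": 0}
    - {"hand": 0,"x": 0.02,"y": 0.02,"z": 0.8,"wx": 0,"wy": 0,"wz": 0}
    - {"hand": 0,"x": 0.02,"y": 0.02,"z": 1.2,"wx": 0,"wy": 0,"wz": 0}
    - {"hand": 0,"x": 0.02,"y": 0.02,"z": 1.6,"wx": 0,"wy": 0,"wz": 0}
    - {"hand": 0,"x": 0.02,"y": 0.02,"z": 1.6,"wx": 0,"wy": 0,"wz": 0}

```text
clock: 7.95
tcp_pos: [460.2, -228.6, 40.7]
tool_rot: [-3.137, 0.134, 0.004]
ft_force: [0.4, 0.5, -0.0]
finger_gap: 38.0
```

```bash
python3 snap.py w8;  bash g.sh 461.7 -229.2 36.6 -5
python3 - <<'E'
from h import *
w=load("w8.pkl");crop(w,215,150,85,120,5,"pics/w8c.png")
E
```

```text
[ 460.8 -228.8   41.5] F [ 0.8  0.4 -0.5] 38.6
xyz [0.037 0.012 0.196] w [-0.008  0.017  0.017] now [ 460.8 -228.8   41.5] yaw -4.9 t 8.0 F [ 0.8  0.4 -0.5] gap 38.6
```

View pics/w8c.png

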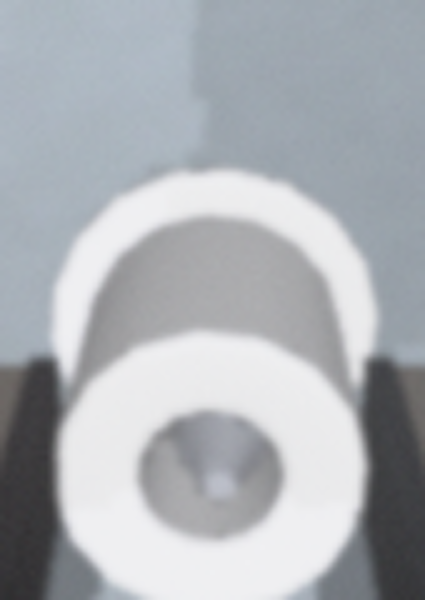

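>>> carry_out:
  motion:
    - {"hand": 0,"x": 0,"y": 0,"z": 0.1,"wx": 0,"wy": 0,"wz": 0}
    - {"hand": 0,"x": 0,"y": 0,"z": 0.16,"wx": 0,"wy": 0,"wz": 0}
    - {"hand": 0,"x": 0,"y": 0,"z": 0.16,"wx": 0,"wy": 0,"wz": 0}

```text
clock: 8.3
tcp_pos: [461.5, -229.3, 38.6]
tool_rot: [3.139, -0.134, 0.0]
ft_force: [0.9, 0.0, -0.1]
finger_gap: 38.2
```

>>> carry_out:
  motion:
    - {"hand": 0.6,"x": 0,"y": 0,"z": 0,"wx": 0,"wy": 0,"wz": 0}
    - {"hand": 0.6,"x": 0,"y": 0,"z": 0,"wx": 0,"wy": 0,"wz": 0}
    - {"hand": 0.6,"x": 0,"y": 0,"z": 0,"wx": 0,"wy": 0,"wz": 0}

```text
clock: 8.6
tcp_pos: [461.6, -229.3, 38.7]
tool_rot: [3.138, -0.135, 0.001]
ft_force: [0.8, -0.2, 0.7]
finger_gap: 54.8
```

```bash
python3 snap.py w9;  bash g.sh 461.7 -229.2 110 -5
python3 - <<'E'
from h import *
from rig import *
c=capture("side");crop(c,300,129,95,80,7,f"pics/side9.png")
E
```

```text
[ 461.6 -229.3   38.7] F [ 0.4 -0.2 -0.1] 54.9
xyz [ 0.005 -0.004 -2.853] w [ 0.002 -0.004  0.015] now [ 461.6 -229.3   38.7] yaw -4.91 t 8.65 F [ 0.4 -0.2 -0.1] gap 54.9
```

View pics/w9.png

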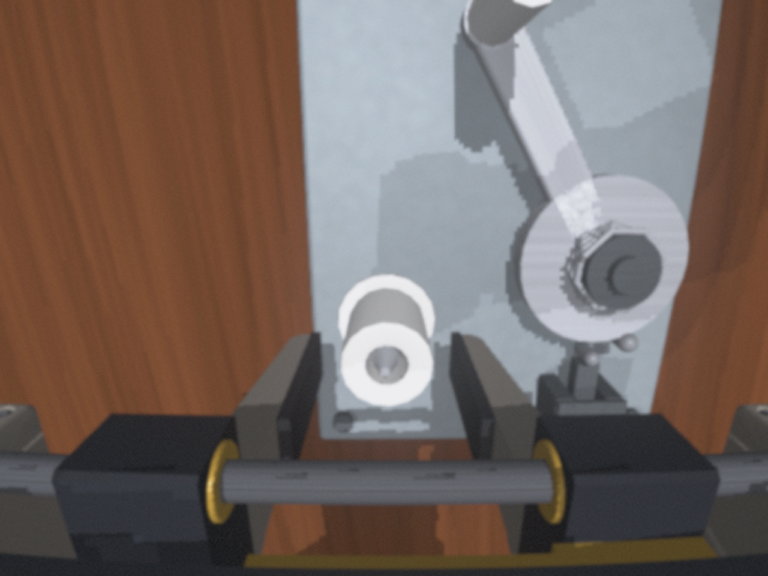

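View pics/side9.png

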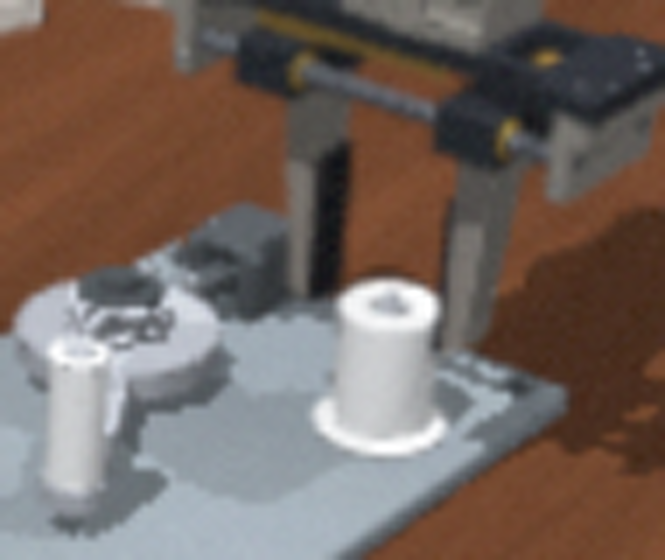

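>>> carry_out:
  motion:
    - {"hand": 0.6,"x": 0,"y": 0,"z": -1,"wx": 0,"wy": 0,"wz": 0}
    - {"hand": 0.6,"x": 0,"y": 0,"z": -2,"wx": 0,"wy": 0,"wz": 0}
    - {"hand": 0.6,"x": 0,"y": 0,"z": -4,"wx": 0,"wy": 0,"wz": 0}
    - {"hand": 0.6,"x": 0,"y": 0,"z": -4.6,"wx": 0,"wy": 0,"wz": 0}
    - {"hand": 0.6,"x": 0,"y": 0,"z": -4.6,"wx": 0,"wy": 0,"wz": 0}

```text
clock: 9.2
tcp_pos: [463.2, -230.1, 156.2]
tool_rot: [3.136, -0.135, 0.008]
ft_force: [0.2, -0.1, -0.2]
finger_gap: 55.1
```

```bash
bash g.sh 517 -130 150 25.6
```

```text
xyz [ 1.799 -4.173  0.248] w [ 0.038 -0.041 -5.086] now [ 463.2 -230.1  156.2] yaw -4.92 t 9.2 F [ 0.2 -0.1 -0.2] gap 55.1
```

>>> carry_out:
  motion:
    - {"hand": 0.6,"x": 0.8,"y": -1.5,"z": 0,"wx": 0,"wy": 0,"wz": -1.2}
    - {"hand": 0.6,"x": 1.8,"y": -3,"z": 0,"wx": 0,"wy": 0,"wz": -2.4}
    - {"hand": 0.6,"x": 1.8,"y": -4.2,"z": 0.2,"wx": 0,"wy": 0,"wz": -3.6}
    - {"hand": 0.6,"x": 1.8,"y": -4.2,"z": 0.2,"wx": 0,"wy": 0,"wz": -5}
    - {"hand": 0.6,"x": 1.8,"y": -4.2,"z": 0.2,"wx": 0,"wy": 0,"wz": -5}

```text
clock: 9.7
tcp_pos: [514.4, -127.2, 146.8]
tool_rot: [-3.064, -0.686, 0.004]
ft_force: [0.6, 0.2, -0.4]
finger_gap: 55.2
```

>>> carry_out:
  motion:
    - {"hand": 0.6,"x": 0,"y": 0,"z": 0,"wx": 0,"wy": 0,"wz": 0}
    - {"hand": 0.6,"x": 0,"y": 0,"z": 0,"wx": 0,"wy": 0,"wz": 0}
    - {"hand": 0.6,"x": 0,"y": 0,"z": 0,"wx": 0,"wy": 0,"wz": 0}

```text
clock: 10.0
tcp_pos: [515.0, -129.3, 148.3]
tool_rot: [3.067, 0.678, -0.001]
ft_force: [-1.0, -0.2, -0.2]
finger_gap: 55.0
```

```bash
python3 snap.py w10;  bash g.sh 517 -96.4 110 25.6
python3 - <<'E'
from h import *
from rig import *
c=capture("side");crop(c,260,129,135,80,6,f"pics/side10.png")
E
```

```text
[ 515.1 -129.1  148.4] F [-0.6 -0.  -0.1] 55.2
xyz [ 0.622 -1.155  1.536] w [ 0.002  0.002 -0.106] now [ 515.1 -129.1  148.4] yaw 24.96 t 10.05 F [-0.6 -0.  -0.1] gap 55.2
```

View pics/w10.png

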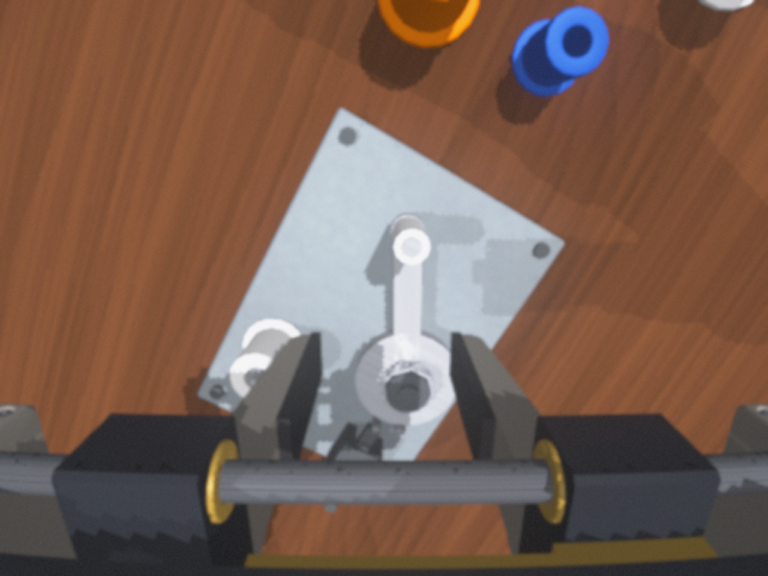

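View pics/side10.png

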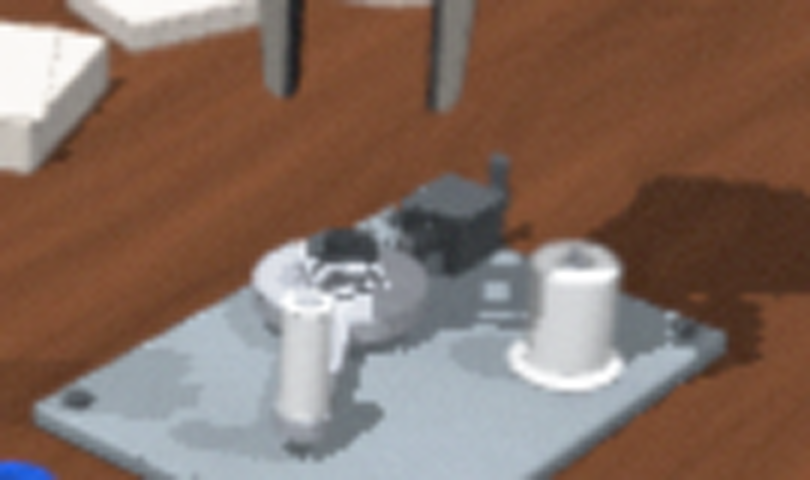

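```bash
python3 - <<'E' | tail -2
from held2 import *
import held2
w=load("w10.pkl");held2.w=w
u,v=411.5/1.5-.5,247.5/1.5-.5
print("world",onz(w,(u,v),87).round(1));print("tool",tool(u,v,148.4-87)/25)
E
```

```text
world [516.9 -96.7  87. ]
tool [ 0.5996 -1.154   2.456 ]
```

>>> carry_out:
  motion:
    - {"hand": 0.6,"x": 0.6,"y": -1.15,"z": 0.5,"wx": 0,"wy": 0,"wz": 0}
    - {"hand": 0.6,"x": 0.6,"y": -1.15,"z": 1.5,"wx": 0,"wy": 0,"wz": 0}
    - {"hand": 0.6,"x": 0.6,"y": -1.15,"z": 2.5,"wx": 0,"wy": 0,"wz": 0}
    - {"hand": 0.6,"x": 0.6,"y": -1.15,"z": 3.5,"wx": 0,"wy": 0,"wz": 0}
    - {"hand": 0.6,"x": 0.6,"y": -1.15,"z": 4.1,"wx": 0,"wy": 0,"wz": 0}

```text
clock: 10.6
tcp_pos: [515.8, -96.2, 44.4]
tool_rot: [-3.066, -0.681, 0.003]
ft_force: [-0.3, -1.0, -0.1]
finger_gap: 55.2
```

>>> carry_out:
  motion:
    - {"hand": 0.6,"x": 0,"y": 0,"z": 0,"wx": 0,"wy": 0,"wz": 0}
    - {"hand": 0.6,"x": 0,"y": 0,"z": 0,"wx": 0,"wy": 0,"wz": 0}

```text
clock: 10.8
tcp_pos: [517.1, -96.0, 46.4]
tool_rot: [3.067, 0.682, 0.001]
ft_force: [0.6, -0.1, 0.2]
finger_gap: 55.4
```

```bash
python3 snap.py w11;  bash g.sh 517 -96.6 45 25.6
```

```text
[517.5 -96.1  46.9] F [-1.  -0.2  0.6] 55.5
xyz [-0.028  0.009  0.077] w [ 0.009 -0.013 -0.087] now [517.5 -96.1  46.9] yaw 25.08 t 10.85 F [-1.  -0.2  0.6] gap 55.5
```

View pics/w11.png

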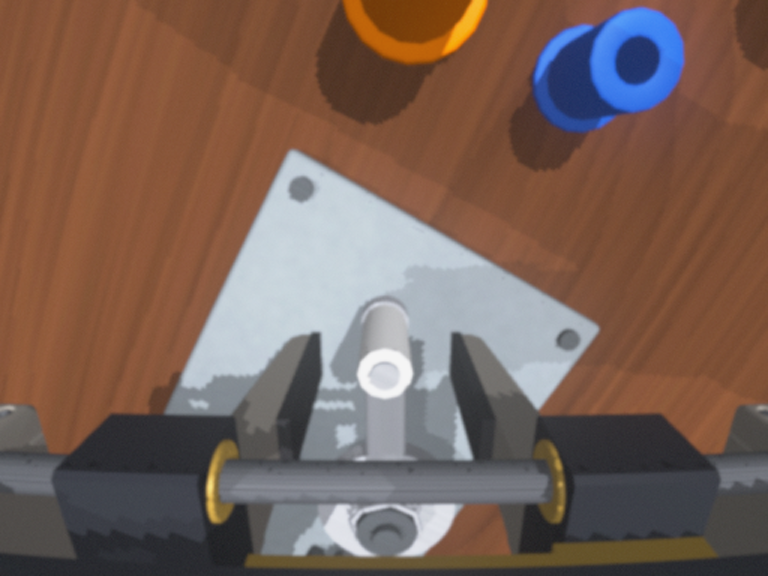

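>>> carry_out:
  motion:
    - {"hand": 0,"x": 0,"y": 0,"z": 0,"wx": 0,"wy": 0,"wz": 0}
    - {"hand": 0,"x": 0,"y": 0,"z": 0,"wx": 0,"wy": 0,"wz": 0}
    - {"hand": 0,"x": 0,"y": 0,"z": 0,"wx": 0,"wy": 0,"wz": 0}
    - {"hand": 0,"x": 0,"y": 0,"z": 0,"wx": 0,"wy": 0,"wz": 0}
    - {"hand": 0,"x": 0,"y": 0,"z": 0,"wx": 0,"wy": 0,"wz": 0}

```text
clock: 11.35
tcp_pos: [516.8, -96.1, 46.2]
tool_rot: [3.066, 0.682, 0.001]
ft_force: [0.8, -0.2, 1.7]
finger_gap: 21.1
```

```bash
cat > arc.py <<'E'
from h import *
from rig import get_obs
import sys
o=get_obs();p=o["tcp_pos"];piv=np.array([568.9,-204.5]) 
v=p[:2]-piv; a=np.degrees(np.arctan2(v[1],v[0])); r=np.hypot(*v)
print("radius",r.round(1),"arm ang",a.round(1),"-> theta",np.radians(115.6-a).round(3))
for th in map(float,sys.argv[1:]):
    b=np.radians(115.6)-th
    q=piv+120*np.array([np.cos(b),np.sin(b)]); print(th,end=" "); plan(o,[q[0],q[1],46.5],25.1-np.degrees(th))
E
python3 arc.py 0.1 0.2 0.3 0.4 0.5 0.6 0.7
```

```text
radius 120.3 arm ang 115.7 -> theta -0.001
0.1 xyz [ 0.485  0.03  -0.012] w [ 0.003 -0.003  0.952] now [516.8 -96.1  46.2] yaw 25.08 t 11.35 F [ 0.8 -0.2  1.7] gap 21.1
0.2 xyz [ 0.96   0.097 -0.012] w [ 0.003 -0.003  1.907] now [516.8 -96.1  46.2] yaw 25.08 t 11.35 F [ 0.8 -0.2  1.7] gap 21.1
0.3 xyz [ 1.426  0.212 -0.012] w [ 2.000e-03 -3.000e-03  2.862e+00] now [516.8 -96.1  46.2] yaw 25.08 t 11.35 F [ 0.8 -0.2  1.7] gap 21.1
0.4 xyz [ 1.878  0.372 -0.012] w [ 2.000e-03 -3.000e-03  3.817e+00] now [516.8 -96.1  46.2] yaw 25.08 t 11.35 F [ 0.8 -0.2  1.7] gap 21.1
0.5 xyz [ 2.312  0.577 -0.012] w [ 2.000e-03 -4.000e-03  4.772e+00] now [516.8 -96.1  46.2] yaw 25.08 t 11.35 F [ 0.8 -0.2  1.7] gap 21.1
0.6 xyz [ 2.723  0.824 -0.011] w [ 2.000e-03 -4.000e-03  5.727e+00] now [516.8 -96.1  46.2] yaw 25.08 t 11.35 F [ 0.8 -0.2  1.7] gap 21.1
0.7 xyz [ 3.108  1.111 -0.011] w [ 2.000e-03 -4.000e-03  6.682e+00] now [516.8 -96.1  46.2] yaw 25.08 t 11.35 F [ 0.8 -0.2  1.7] gap 21.1
```

>>> carry_out:
  motion:
    - {"hand": 0,"x": 0.24,"y": 0.01,"z": 0,"wx": 0,"wy": 0,"wz": 0.48}
    - {"hand": 0,"x": 0.48,"y": 0.03,"z": 0,"wx": 0,"wy": 0,"wz": 0.95}
    - {"hand": 0,"x": 0.72,"y": 0.06,"z": 0,"wx": 0,"wy": 0,"wz": 1.43}
    - {"hand": 0,"x": 0.96,"y": 0.1,"z": 0,"wx": 0,"wy": 0,"wz": 1.9}
    - {"hand": 0,"x": 1.2,"y": 0.15,"z": 0,"wx": 0,"wy": 0,"wz": 2.4}

```text
clock: 11.85
tcp_pos: [544.1, -86.9, 46.1]
tool_rot: [3.128, 0.29, -0.005]
ft_force: [-4.1, -2.0, 6.1]
finger_gap: 21.3
```

```bash
python3 arc.py 0.3 0.35 0.4 0.45 0.5
```

```text
radius 120.2 arm ang 101.9 -> theta 0.239
0.3 xyz [ 0.293  0.011 -0.018] w [0.003 0.031 0.448] now [544.1 -86.9  46.1] yaw 10.6 t 11.85 F [-4.1 -2.   6.1] gap 21.3
0.35 xyz [ 0.533  0.026 -0.019] w [0.004 0.031 0.925] now [544.1 -86.9  46.1] yaw 10.6 t 11.85 F [-4.1 -2.   6.1] gap 21.3
0.4 xyz [ 0.771  0.053 -0.02 ] w [0.005 0.031 1.403] now [544.1 -86.9  46.1] yaw 10.6 t 11.85 F [-4.1 -2.   6.1] gap 21.3
0.45 xyz [ 1.008  0.092 -0.021] w [0.005 0.031 1.88 ] now [544.1 -86.9  46.1] yaw 10.6 t 11.85 F [-4.1 -2.   6.1] gap 21.3
0.5 xyz [ 1.243  0.142 -0.021] w [0.006 0.031 2.357] now [544.1 -86.9  46.1] yaw 10.6 t 11.85 F [-4.1 -2.   6.1] gap 21.3
```

>>> carry_out:
  motion:
    - {"hand": 0,"x": 0.24,"y": 0.01,"z": 0,"wx": 0,"wy": 0,"wz": 0.48}
    - {"hand": 0,"x": 0.48,"y": 0.03,"z": 0,"wx": 0,"wy": 0,"wz": 0.95}
    - {"hand": 0,"x": 0.72,"y": 0.06,"z": 0,"wx": 0,"wy": 0,"wz": 1.43}
    - {"hand": 0,"x": 0.96,"y": 0.1,"z": 0,"wx": 0,"wy": 0,"wz": 1.9}
    - {"hand": 0,"x": 1.2,"y": 0.15,"z": 0,"wx": 0,"wy": 0,"wz": 2.4}

```text
clock: 12.35
tcp_pos: [573.6, -84.5, 46.1]
tool_rot: [3.139, -0.104, -0.007]
ft_force: [-5.1, 0.2, 6.5]
finger_gap: 20.9
```

```bash
python3 arc.py 0.55 0.6 0.65 0.7 0.72
```

```text
radius 120.1 arm ang 87.7 -> theta 0.486
0.55 xyz [ 0.306  0.006 -0.019] w [0.007 0.042 0.439] now [573.6 -84.5  46.1] yaw -3.78 t 12.35 F [-5.1  0.2  6.5] gap 20.9
0.6 xyz [ 0.545  0.021 -0.02 ] w [0.008 0.042 0.916] now [573.6 -84.5  46.1] yaw -3.78 t 12.35 F [-5.1  0.2  6.5] gap 20.9
0.65 xyz [ 0.784  0.047 -0.021] w [0.009 0.041 1.394] now [573.6 -84.5  46.1] yaw -3.78 t 12.35 F [-5.1  0.2  6.5] gap 20.9
0.7 xyz [ 1.02   0.086 -0.022] w [0.01  0.041 1.871] now [573.6 -84.5  46.1] yaw -3.78 t 12.35 F [-5.1  0.2  6.5] gap 20.9
0.72 xyz [ 1.115  0.105 -0.022] w [0.01  0.041 2.062] now [573.6 -84.5  46.1] yaw -3.78 t 12.35 F [-5.1  0.2  6.5] gap 20.9
```

>>> carry_out:
  motion:
    - {"hand": 0,"x": 0.24,"y": 0.01,"z": 0,"wx": 0,"wy": 0,"wz": 0.48}
    - {"hand": 0,"x": 0.48,"y": 0.02,"z": 0,"wx": 0,"wy": 0,"wz": 0.95}
    - {"hand": 0,"x": 0.72,"y": 0.04,"z": 0,"wx": 0,"wy": 0,"wz": 1.4}
    - {"hand": 0,"x": 0.96,"y": 0.08,"z": 0,"wx": 0,"wy": 0,"wz": 1.85}
    - {"hand": 0,"x": 1.0,"y": 0.09,"z": 0,"wx": 0,"wy": 0,"wz": 1.9}

```text
clock: 12.85
tcp_pos: [598.3, -88.0, 46.0]
tool_rot: [3.114, -0.414, -0.008]
ft_force: [-8.1, 2.3, 8.5]
finger_gap: 21.2
```

>>> carry_out:
  motion:
    - {"hand": 0,"x": 0,"y": 0,"z": 0,"wx": 0,"wy": 0,"wz": 0}
    - {"hand": 0,"x": 0,"y": 0,"z": 0,"wx": 0,"wy": 0,"wz": 0}
    - {"hand": 0,"x": 0,"y": 0,"z": 0,"wx": 0,"wy": 0,"wz": 0}

```text
clock: 13.15
tcp_pos: [597.8, -87.9, 46.0]
tool_rot: [3.114, -0.411, -0.008]
ft_force: [-7.6, 1.0, 8.0]
finger_gap: 21.1
```

```bash
python3 arc.py 0.7; python3 snap.py w12
python3 - <<'E'
from h import *
from rig import *
print(get_obs()["joint_vel"].round(3))
c=capture("side");crop(c,260,109,135,100,6,f"pics/side12.png")
c=capture("top");crop(c,260,160,140,100,5,f"pics/top12.png")
E
```

```text
radius 120.1 arm ang 76.1 -> theta 0.69
0.7 xyz [ 0.048  0.003 -0.019] w [ 0.011  0.05  -0.008] now [597.8 -87.9  46. ] yaw -15.05 t 13.15 F [-7.6  1.   8. ] gap 21.1
[597.8 -88.   46. ] F [-7.8  1.4  7.4] 21.2
[ 0.    -0.001  0.001 -0.     0.001  0.     0.002]
```

View pics/w12.png

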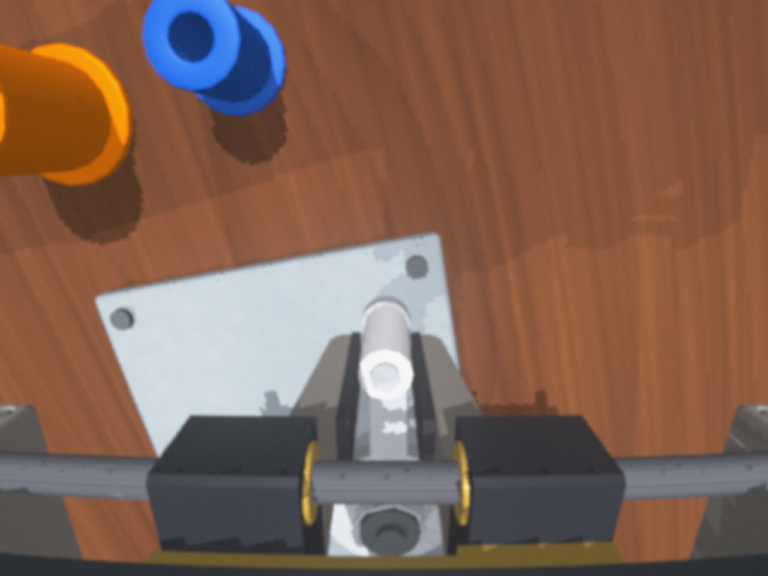

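View pics/side12.png

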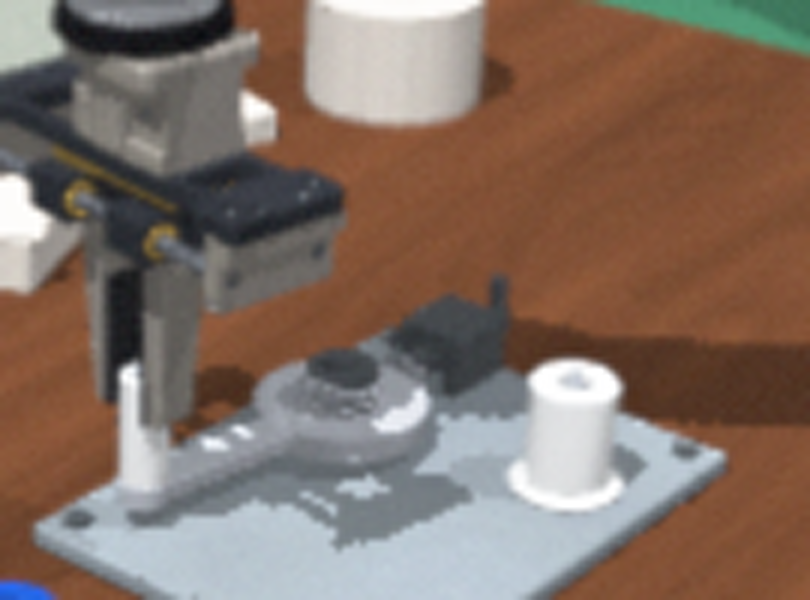

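View pics/top12.png

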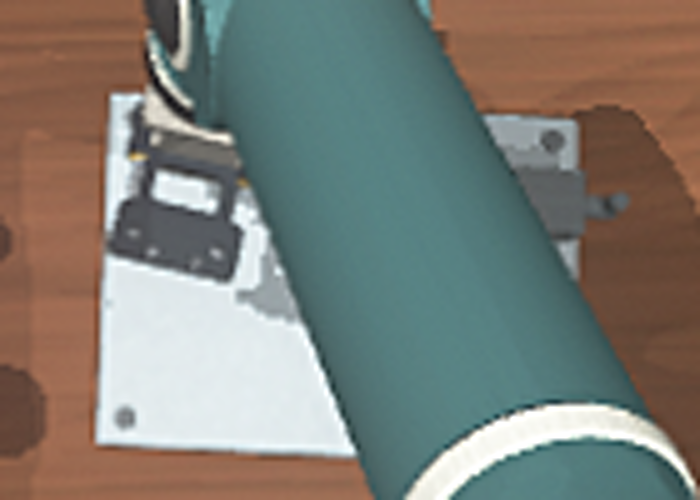

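```bash
python3 -c "
from rig import *
print(job_done()); o=get_obs(); print(o['clock'],o['tcp_pos'],o['finger_gap'],o['ft_force'])"
```

```text
the job is handed in; nothing more can be done
None
the job is handed in; nothing more can be done
```

I set the smaller white tray roller over the post, flange down, and let go of it. Then I pinched the dancer roller and swung the arm back past the click. The job was handed in at about 13.3 s with the gripper still holding the arm.

**Idler:** in the last side picture it stands upright and flat on the plate, with the post tip visible in its bore. It is well clear of the arm.

**Arm:** the final angle is about 0.69 rad, worked out from the tool position and my fitted pivot. The gripper was steady, closed to 21 mm on the dancer, with about 8 N of spring reaction.

**Not checked:**
- I could not read the pawl travel. I inferred it dropped in from the arm being beyond 0.58 rad.
- The hand-in gave no verdict, and no state could be read afterwards.
- The stopper, collar and bottle were never touched. I last saw them in place after lifting the idler, and took no final picture of them.
- Two readings disagreed. Just before insertion the tool had drifted about 2 mm off, which I corrected. The side camera also sits about 1 pixel off my fit.

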